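Hook a bracket into a slotted upright, lock it, hang ear defenders on it

ROBOT

A 6-joint arm with a two-finger parallel gripper is mounted at the origin on the work surface. World frame = base frame: x ahead of the robot, y to its left, z up, the work surface at z = 0. Lengths are in mm, angles in rad, forces in N, time in s.
With the tool pointing down it reaches from about 375 to 925 mm from the base axis. Payload 5.7 kg.
Tool frame: the origin (TCP) lies between the finger pads; the fingertips stand 22 mm ahead of it and the grasp point (between the pads) lies 3 mm ahead of it (arm.tip_extent is the distance from the TCP to the fingertips, in mm); z points along the fingers, x is the direction in which the jaws open and shut, and the axes are right-handed (so a half turn about z gives the same grasp; the last joint's range is limited). The gripper opens to 85 mm and grips with 20 to 120 N. Pads are 22 mm wide; open, the fingers measure 114 mm over their backs; the gripper's body (76 mm by 85 mm) begins 54 mm behind the grasp point. The pads swing forward as they close: fully open they stand 13 mm farther back than shut.
Start: joints at [1.234, 0.359, 1.51, -0, 1.272, -0.115], TCP at [131.987, 585.274, 253.267] pointing down, gripper open.
Joint ranges: [-2.97, 2.97], [-1.01, 2.36], [0.21, 2.38], [-0.96, 4.11], [0.2, 2.71], [-2.98, 2.98]. Speed limits (rad/s): [2.39, 2.39, 3.14, 3.14, 3.14, 3.14].

INTERFACE

Orientations are given as a 3x3 rotation matrix whose columns are the frame's x, y, z axes.
In Python, from workcell import arm gives the robot as it stands. The module is installed in compiled form; this text tells all that it offers.
- The arm moves only by the tool arm_command, never from a script. Its argument "series" is a list of rows, each an object with "turn": the turn, a rotation vector about the tool's x, y, z in degrees, a list of three; "slide": the shift along the tool's x, y, z in mm, a list of three; "hand": the opening, from 0 (shut) to 1 (fully open). In form: [{"turn": [rx, ry, rz], "slide": [tx, ty, tz], "hand": hand}, ...]. A call has 1 to 20 rows; each row shifts and turns the commanded pose from where the row before left it, along the tool's axes as they then stand; what a row does not reach is not made up. A row lasts 1/12 s, in which the tool goes at most 41.7 mm and 7.16 degrees, less where a joint would pass 70% of its speed; a pose out of reach is approached as far as the arm can. A call is refused whole if a number of a shift passes 41.7 or a number of a turn 7.16, either way. A call with a gripper value outside its range is refused whole. The fingers move at their own pace and stop on an object; "newtons" is the grip in N (left out, the last holds). Time passes only in rows, so rows that do not move let the fingers close. It gives the time, the measured TCP pose, the force and the opening at its end, in the units of the state.
- arm.state(): the state, without advancing time (a new reading comes with each control period).
- arm.snapshot(name): name is "scene" or "top" or "wrist"; returns a dict with "pixels" (400x640x3 uint8, red, green, blue), "K" (3x3 intrinsics, pixels), "D" ([k1, k2, p1, p2, k3] as OpenCV has them; the pictures are not rectified), "extrinsics" (4x4, takes a point from camera to world coordinates). Camera axes: x right, y down, z forward; pixel columns grow to the right and rows downward; lengths in mm; the calibration is good to about 2 mm. A picture is of the moment at which its call begins. There is no depth.
- arm.close_job(): hands the job in, once; it reports no verdict.
The state is a dict: "time_s": time; "joint_pos": joint angles; "joint_vel": joint speeds; "joint_efforts": joint torques, N m; "eef_pos": TCP position; "eef_rot": TCP orientation; "contact_force": force on the tool from outside, world axes, zero at the start; "torque": the same for the moment, N m; "width": finger opening in mm.
Only numpy, scipy, OpenCV 4.12 (cv2) and the standard library are available. Lean on these libraries where they do the work, as an engineer would, in place of code of your own. Each camera call takes 0.05 s, during which the arm holds its last target. There are 200 camera calls.

TASK

Take the loose steel bracket off its timber cradle, hook both its lugs into the two slots of the upright and press it down past the sprung catch until it sits fully home and level. Then hang the ear defenders on the bracket by their headband, one cup on each side of the arm, and let go. Leave the other things on the bench where they are.

Things in the scene. Friction and masses are not known exactly. Their poses are not given: they have to be found in the camera images.
- bracket_arm (a point): Loose steel bracket, about 0.28 kg: centre of its arm, a bar 150 mm long (x), 10 wide (y), 20 high (z up). A stop at the -x end stands 18 mm over the arm's top. It starts level in the cradle's 6 mm deep groove, 14 mm of the arm clear above it, lugs overhanging. A brace runs down from x = +38 mm to the heel.
- bracket_heel (a point): Same bracket and axes: top of the arm at its heel end, x = 60 mm, 10 mm above bracket_arm's height: the place to press. Heel plate: 24 mm wide, 6 thick, back face at 80 mm from bracket_arm, from the arm's top down to 105 mm below bracket_arm; 98 mm below it, round noses stand out 4 mm from its side edges.
- bracket: Same bracket, origin 10 mm below bracket_arm. Two hook lugs, 6 mm wide, stand 11 mm out of the heel's back (+x): a neck 6 mm long, 12 high, then a lip 5 mm thick hanging 16 mm below the neck; lug 28 mm high in all. Upper lug: neck underside level with this origin, neck top 12 mm above it; lower lug 60 mm lower.
- upright: Fixed channel upright, 60 mm wide, 285 high. Origin on the bench below the middle of its front face; +x into the face, z up; face = plane x = 0. Bracket and upright +x agree when mounted. Front plate 4 mm thick, hollow behind, with two slots on the centre line, one above the other, 11 mm wide, 40 high, pitch 60 mm.
- slot_about (a point): On the upright's face, same axes, 200 mm above the bench: where the upper slot's lower edge would be on average. The plate is bolted on up to 12 mm higher or lower than this and that is NOT reported: look or feel. Home: the necks rest on the slots' lower edges, bracket_arm 10 mm above the upper slot's lower edge, 80 mm off the face.
- home_pin (a joint): Brass tell-tale pin below the heel's place, m: 0 up, about 0.006 when the bracket is home (1 N). Lugs enter only with the bracket 16 to 28 mm above home; else they stop on the plate 11 mm short. 11 mm above home two sprung white rollers catch the heel's noses (it hangs there if let go); 10 to 20 N down at the heel drives it past and locks it.
- headband (a point): Rigid ear defenders, 0.22 kg, 155 mm high, standing on their cups: centre of the headband's flat top, in mid-thickness (5 mm). The flat is 22 mm wide in x and 56 long in y. The arch lies in the y-z plane, open below and along x.
- defenders: The same ear defenders; origin midway between the undersides of the cups, 152.5 mm below headband, same axes. Cups: at y = +-60 mm, 58 mm in x, 74 high, inner sides at y = +-41 mm, outer sides at +-71 mm.
- cradle: Fixed timber block, 80 by 80 mm, 102 mm high, with the groove along its own x in its top; origin on the bench, from x = -52 to +28 mm of the block; bracket_arm starts within 5 mm of above it.
- spray_can_mid (a point): Bystander: steel spray can, 52 mm across, 170 mm high; its centre.
- screw_jar_mid (a point): Bystander: jar, 64 mm across, 75 mm high; its centre.
- sanding_block_mid (a point): Bystander: cork sanding block 95 by 60 by 30 mm; its centre.
- driver_grip (a point): Bystander: screwdriver lying flat; its handle.
- hammer_grip (a point): Bystander: hammer lying flat; its handle.
- tape_mid (a point): Bystander: ring of tape, 90 mm across, 22 mm high, lying flat; its centre.
Not all that is in view belongs to the job. What is shaped like the defenders but white is not meant. Leave any blue look-alike of the bracket alone.

How it is judged:
By the outcome, as a careful person would: the job done as asked, in the order asked, and still so for the second after the job is handed in, with the robot touching nothing.
It also fails if it takes over 67 s, if anything falls off the work surface, if the arm or the gripper's body presses on something with over 40 N, if the wrist force passes 120 N, or if a joint passes its speed limit or range.

## Working session

There is one attempt and no reset: what is moved stays moved. The work goes in short steps, Python scripts to look and compute and a tool call to move; the robot and the scene stay as the last step left them, time stands still between calls to the robot, and variables do not carry over. Pictures are saved under pics/ and viewed, about 8 in all and at most 12, crops included, and the job is handed in when it is done.

Besides the shell and the picture viewer there is one more tool, called after "Request:" by a JSON object that holds its "method" and its "body", one argument or row to a line. arm_command: Moves the arm, as the interface text tells. Its arguments: {"type":"object","properties":{"series":{"type":"array","items":{"type":"object","properties":{"turn":{"type":"array","items":{"type":"number"}},"slide":{"type":"array","items":{"type":"number"}},"hand":{"type":"number"}}}},"newtons":{"type":"number"}},"required":["series"]}

```bash
mkdir -p pics; cat > h.py <<'E'
import numpy as np, cv2
from workcell import arm
def snap(n,f=None):
    s=arm.snapshot(n)
    if f: cv2.imwrite('pics/'+f,s['pixels'][:,:,::-1])
    return s
def ray(s,uv):
    p=cv2.undistortPoints(np.array([[uv]],float),np.array(s['K'],float),np.array(s['D'],float))[0,0]
    T=np.array(s['extrinsics']);d=T[:3,:3]@[p[0],p[1],1];return T[:3,3],d/np.linalg.norm(d)
def onz(s,uv,z):
    o,d=ray(s,uv);return o+d*(z-o[2])/d[2]
def proj(s,P):
    T=np.linalg.inv(np.array(s['extrinsics']))
    r=cv2.projectPoints(np.array(P,float).reshape(-1,3),cv2.Rodrigues(T[:3,:3])[0],T[:3,3],np.array(s['K'],float),np.array(s['D'],float))
    return r[0].reshape(-1,2)
def tri(s1,u1,s2,u2):
    o1,d1=ray(s1,u1);o2,d2=ray(s2,u2)
    t=np.linalg.lstsq(np.c_[d1,-d2],o2-o1,rcond=None)[0];a=o1+t[0]*d1;b=o2+t[1]*d2
    return (a+b)/2,np.linalg.norm(a-b)
E
python3 - <<'E'
from h import *
import pickle
np.set_printoptions(precision=3,suppress=True)
d={}
for n in ['scene','top','wrist']:
    d[n]=snap(n,n+'0.png');print(n,np.array(d[n]['extrinsics'])[:3],np.array(d[n]['K'])[0])
pickle.dump(d,open('s0.pkl','wb'))
s=arm.state();print(s)
E
```

```text
scene [[  -0.84     0.454   -0.295  831.187]
 [   0.542    0.689   -0.481  533.516]
 [  -0.015   -0.565   -0.825 1152.275]] [501.193   0.    318.721]
top [[  -0.026   -0.998    0.062  387.414]
 [  -0.999    0.028    0.021  -80.557]
 [  -0.023   -0.062   -0.998 1469.96 ]] [517.805   0.    324.722]
wrist [[  0.22    0.927   0.305  53.879]
 [  0.976  -0.208  -0.07  601.723]
 [ -0.001   0.313  -0.95  373.297]] [340.292   0.    321.336]
{'time_s': 0.15, 'joint_pos': array([ 1.234,  0.359,  1.511,  0.   ,  1.272, -0.115]), 'joint_vel': array([ 0.   , -0.003, -0.003, -0.001,  0.001,  0.   ]), 'joint_efforts': array([  0.   , -52.802, -27.893,  -0.   ,   0.008,   0.   ]), 'eef_pos': array([131.84 , 584.814, 252.627]), 'eef_rot': array([[ 0.22 ,  0.975, -0.   ],
       [ 0.975, -0.22 , -0.001],
       [-0.001, -0.   , -1.   ]]), 'contact_force': array([ 0.677, -0.135, -0.346]), 'torque': array([ 0.064,  0.009, -0.004]), 'width': 85.16390585225803}
```

View pics/scene0.png

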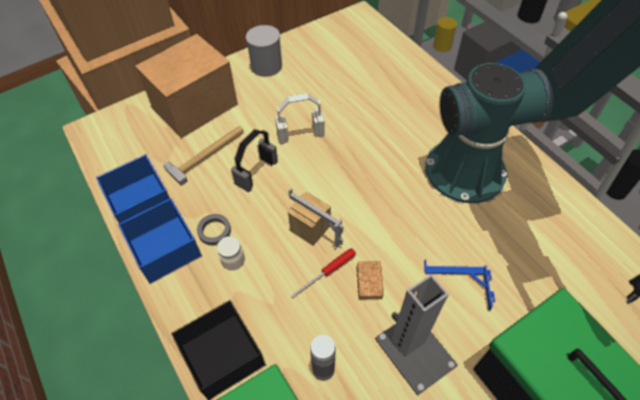

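View pics/top0.png

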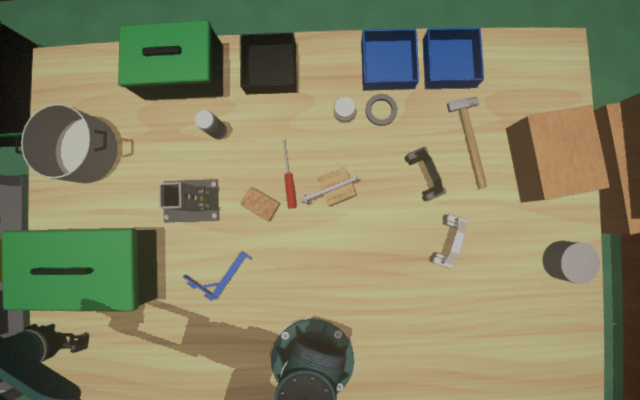

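The scene view shows the bracket on its cradle (~(315,215)), the upright (~(420,320)) and the black defenders (~(255,160)). In the top view they are at about (330,188), (185,200) and (425,175). The white and blue look-alikes are separate from these. Next I'll enlarge the crops.

```bash
python3 - <<'E'
import cv2,numpy as np
t=cv2.imread('pics/top0.png');s=cv2.imread('pics/scene0.png')
def c(i,x,y,w,h,W,H): return cv2.resize(i[y:y+h,x:x+w],(W,H),interpolation=cv2.INTER_CUBIC)
# top: bracket 295-365 x160-210 ; upright 155-225,170-230; def 395-455,140-210
a=np.hstack([c(t,295,162,70,50,420,300),c(t,155,175,63,50,378,300)])
b=np.hstack([c(s,280,180,70,75,280,300),c(s,370,270,90,75,360,300),c(s,225,122,60,75,158,300)])
cv2.imwrite('pics/c1.png',np.vstack([a,b]))
E
```

```text
(no output)
```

View pics/c1.png

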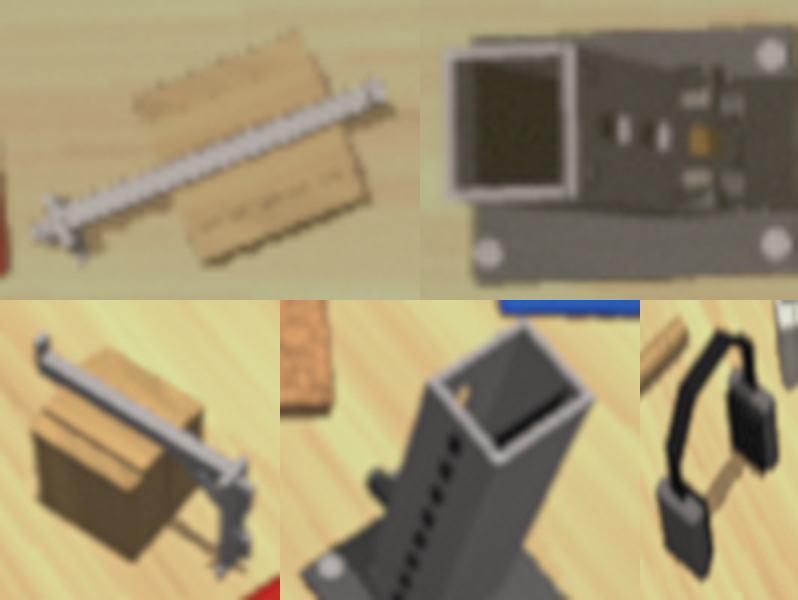

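The crops show the bracket arm running from the cross-shaped heel at lower left to the stop at upper right. The upright's top rim is visible, and its two bright slot sills are at crop (622,128) and (662,135). I'll work out positions from these.

```bash
python3 - <<'E'
from h import *
import pickle
np.set_printoptions(precision=1,suppress=True)
d=pickle.load(open('s0.pkl','rb'));t=d['top'];s=d['scene']
P=lambda X,Y:(155+(X-420)/6-.4,175+Y/6-.4)
Q=lambda X,Y:(295+X/6-.4,162+Y/6-.4)
print('rim',[onz(t,P(*p),285) for p in [(443,45),(577,42),(578,197),(447,203)]])
# scene rim
R=lambda X,Y:(370+(X-280)/4-.4,270+(Y-300)/4-.4)
print('rim scene',[onz(s,R(*p),285) for p in [(522,322),(593,399),(497,463),(430,383)]])
# sills
F=[onz(t,P(*p),285) for p in [(577,42),(578,197)]]
m=(F[0]+F[1])/2;e=F[1]-F[0];n=np.array([e[1],-e[0],0]);n/=np.linalg.norm(n)
print('face mid',m,'normal',n)
for p in [(630,128),(670,135)]:
    o,r=ray(t,P(*p));k=n@(m-o)/(n@r);print('sill front',o+k*r)
# bracket arm top z~ 96+20=116
for z in (116,134): print('br z',z,[onz(t,Q(*p),z) for p in [(383,83),(370,100),(62,217),(30,232),(50,195),(85,258)]])
# gray mask arm line
# cradle corners z=102
print('cradle',[onz(t,Q(*p),102) for p in [(296,30),(368,203),(205,265),(137,108)]])
# defenders
for n_,im,roi in (('top',t,(395,455,140,210)),):
    x0,x1,y0,y1=roi;g=im['pixels'][y0:y1,x0:x1].astype(int).max(2)<75
    ys,xs=np.nonzero(g);print(len(xs),xs.min()+x0,xs.max()+x0,ys.min()+y0,ys.max()+y0)
E
python3 - <<'E'
import cv2,numpy as np
t=cv2.imread('pics/top0.png')
a=cv2.resize(t[140:205,395:455],(480,520),interpolation=cv2.INTER_CUBIC)
cv2.imwrite('pics/c2.png',a)
E
```

```text
rim [array([491. , 334.1, 285. ]), array([490.6, 280.3, 285. ]), array([430.3, 280.4, 285. ]), array([429.3, 332.9, 285. ])]
rim scene [array([434. , 285.9, 285. ]), array([431.8, 335.1, 285. ]), array([489.5, 334.9, 285. ]), array([490.4, 286.5, 285. ])]
face mid [460.5 280.3 285. ] normal [0. 1. 0.]
sill front [460.8 280.3 212.2]
sill front [460.9 280.3 150.8]
br z 116 [array([ 508.1, -141. ,  116. ]), array([ 500.8, -135.1,  116. ]), array([453.3,   0.8, 116. ]), array([447.1,  15. , 116. ]), array([463.1,   5.9, 116. ]), array([435.1,  -8.8, 116. ])]
br z 134 [array([ 506.5, -140.2,  134. ]), array([ 499.3, -134.3,  134. ]), array([452.4,  -0.2, 134. ]), array([446.3,  13.7, 134. ]), array([462.1,   4.7, 134. ]), array([434.5,  -9.7, 134. ])]
cradle [array([ 533.9, -103.9,  102. ]), array([ 456.5, -133.4,  102. ]), array([431.1, -60.8, 102. ]), array([501.3, -32.7, 102. ])]
400 406 442 149 199
```

View pics/c2.png

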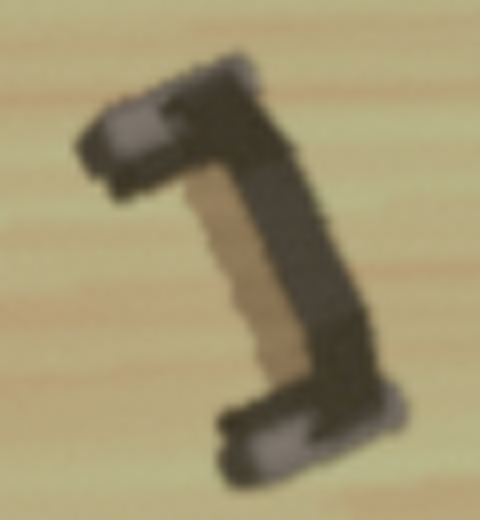

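The flat of the defenders' headband is centred near crop (298,233), about top-view (432,169). The first sill estimate of about 212 mm is weak, so I'll move for a closer wrist look at the slots.

Request:
{"method": "arm_command", "body": {
  "series": [
    {"slide": [-25, 29, -5], "hand": 1},
    {"slide": [-25, 29, -5], "hand": 1},
    {"slide": [-25, 29, -5], "hand": 1},
    {"slide": [-25, 29, -5], "hand": 1},
    {"slide": [-25, 29, -5], "hand": 1},
    {"slide": [-25, 29, -5], "hand": 1},
    {"slide": [-25, 29, -5], "hand": 1},
    {"slide": [-25, 29, -5], "hand": 1},
    {"slide": [-25, 29, -5], "hand": 1},
    {"slide": [-25, 29, -5], "hand": 1},
    {"slide": [-25, 29, -5], "hand": 1},
    {"slide": [-25, 29, -5], "hand": 1},
    {"slide": [-25, 29, -5], "hand": 1},
    {"slide": [-25, 29, -5], "hand": 1},
    {"slide": [-25, 29, -5], "turn": [0, 4, 0], "hand": 1},
    {"turn": [0, 7, 0], "hand": 1},
    {"turn": [0, 7, 0], "hand": 1},
    {"turn": [0, 7, 0], "hand": 1},
    {"turn": [0, 7, 0], "hand": 1}
  ]
}}

```text
$.series[0]: bad value
```

```bash
python3 - <<'E'
from h import *
import pickle
d=snap('wrist','w1.png');d['st']=arm.state();pickle.dump(d,open('w1.pkl','wb'));print(d['st']['eef_pos'],d['st']['eef_rot'],d['st']['joint_pos'])
E
```

```text
[131.85904988 584.91404551 252.72867734] [[ 2.19977502e-01  9.75504861e-01 -4.06044892e-04]
 [ 9.75504169e-01 -2.19977833e-01 -1.17016109e-03]
 [-1.23081871e-03 -1.38689372e-04 -9.99999233e-01]] [ 1.23390593e+00  3.59292469e-01  1.51104206e+00 -3.74683860e-06
  1.27249673e+00 -1.15097635e-01]
```

View pics/w1.png

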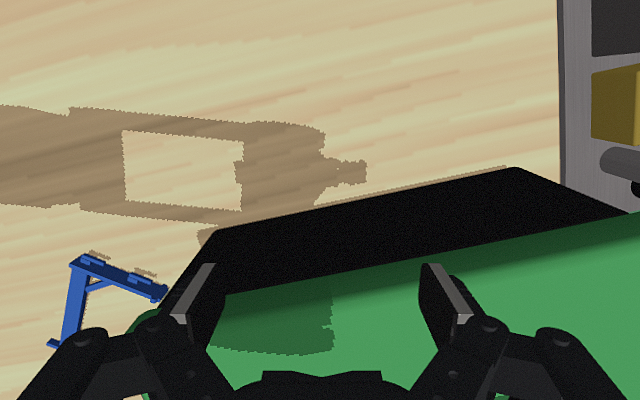

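The call was refused, probably because each row needs all its keys. This picture is only the start pose, above the green toolbox with the blue look-alike at left. I'll send the move again with full rows.

Request:
{"method": "arm_command", "body": {
  "series": [
    {"turn": [0, 0, 0], "slide": [-25, 29, -5], "hand": 1},
    {"turn": [0, 0, 0], "slide": [-25, 29, -5], "hand": 1},
    {"turn": [0, 0, 0], "slide": [-25, 29, -5], "hand": 1},
    {"turn": [0, 0, 0], "slide": [-25, 29, -5], "hand": 1},
    {"turn": [0, 0, 0], "slide": [-25, 29, -5], "hand": 1},
    {"turn": [0, 0, 0], "slide": [-25, 29, -5], "hand": 1},
    {"turn": [0, 0, 0], "slide": [-25, 29, -5], "hand": 1},
    {"turn": [0, 0, 0], "slide": [-25, 29, -5], "hand": 1},
    {"turn": [0, 0, 0], "slide": [-25, 29, -5], "hand": 1},
    {"turn": [0, 0, 0], "slide": [-25, 29, -5], "hand": 1},
    {"turn": [0, 0, 0], "slide": [-25, 29, -5], "hand": 1},
    {"turn": [0, 0, 0], "slide": [-25, 29, -5], "hand": 1},
    {"turn": [0, 0, 0], "slide": [-25, 29, -5], "hand": 1},
    {"turn": [0, 0, 0], "slide": [-25, 29, -5], "hand": 1},
    {"slide": [-25, 29, -5], "turn": [0, 4, 0], "hand": 1},
    {"slide": [0, 0, 0], "turn": [0, 7, 0], "hand": 1},
    {"slide": [0, 0, 0], "turn": [0, 7, 0], "hand": 1},
    {"slide": [0, 0, 0], "turn": [0, 7, 0], "hand": 1},
    {"slide": [0, 0, 0], "turn": [0, 7, 0], "hand": 1}
  ]
}}

```text
time_s: 1.78
eef_pos: [474.7, 123.2, 329.6]
eef_rot: [[0.185, 0.975, 0.122], [0.825, -0.221, 0.52], [0.535, 0.004, -0.845]]
contact_force: [-0.2, 0.3, -1.6]
width: 85.3
```

```bash
python3 - <<'E'
from h import *
import pickle
d=snap('wrist','w2.png');d['st']=arm.state();pickle.dump(d,open('w2.pkl','wb'));print(d['extrinsics'],d['st']['joint_pos'])
print(proj(d,[[460,283,211],[460,283,151],[460,283,251],[430,283,285],[490,283,285]]))
E
```

```text
[[ 1.84492332e-01  8.88037136e-01  4.21132550e-01  3.82060013e+02]
 [ 8.24510510e-01 -3.73056857e-01  4.25453876e-01  7.73030571e+01]
 [ 5.34925227e-01  2.68735236e-01 -8.01022081e-01  4.31307411e+02]
 [ 0.00000000e+00  0.00000000e+00  0.00000000e+00  1.00000000e+00]] [-0.3038242   0.09875796  1.81670298  0.58769291  1.32325223 -1.82525867]
[[396.88974346 122.6278181 ]
 [354.84051427 117.30407858]
 [433.22524177 127.30484689]
 [471.30013997  88.8647962 ]
 [471.58393003 171.58218499]]
```

View pics/w2.png

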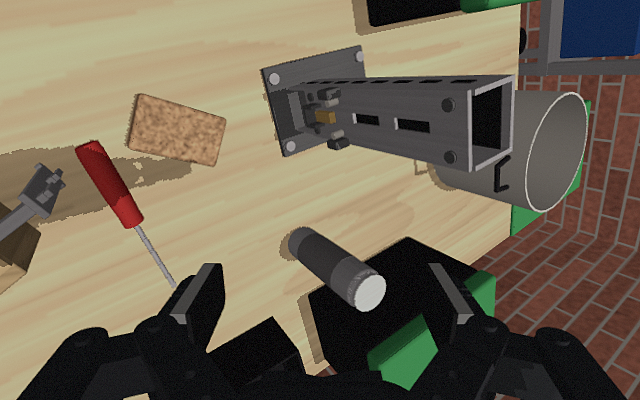

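The wrist view shows the upright clearly. The rim's front edge is at x≈470, the upper slot spans about (395–431,126) and the lower slot about (355–380,119). Next I'll get these to sub-pixel precision.

```bash
python3 - <<'E'
from h import *
import pickle
np.set_printoptions(precision=1,suppress=True,linewidth=200)
d=pickle.load(open('w2.pkl','rb'));g=cv2.cvtColor(d['pixels'],cv2.COLOR_RGB2GRAY).astype(int)
for y in (121,124,126,128,131,134): print(y,'x388:',g[y,388:436])
print('col412',g[112:142,412]);
for y in (95,125,155,162):print(y,'x455:',g[y,458:480])
print('col460',g[70:180,465])
E
```

```text
121 x388: [ 73  76  75  73  70  72 129 164 155 105   0  14  17   2  18   6   7  17  12  14  21  15   8   6  10  10  12   0  16   6   1   1  16  22  18  33  35  50  56  55  65  74  77  72  76  75  72  73]
124 x388: [ 72  71  72  72  68  75  81 128 164 139  10   1   4  19  12   8   9  23  14   9   3  17   9  15  15  13   8  13  12  21   1  20  12   0   6   2  15  21  14  14   0  52  73  72  73  73  74  75]
126 x388: [ 71  72  72  69  69  67  78 127 162 137  42   0   3  12  16  12  10   8   9  10  18   9  14  15   9  11  13  11  15   0  14   8  10  19  17  11  17  13   8  14  14  47  73  75  74  74  72  75]
128 x388: [ 74  68  76  72  71  69  76 133 163 133  68  33  28  23   8  19  13   0  13  15   0   1  10   8  10  13   4  11  18  12  14   8  11  18  13   7   7  11   4   7  11  38  72  77  72  69  72  75]
131 x388: [70 69 70 72 71 76 75 69 73 68 75 73 74 71 69 68 74 73 74 69 72 74 72 75 64 64 60 49 46 44 39 33 34 26 11 14 17 12 13 15  0 31 68 73 74 68 73 70]
134 x388: [74 74 71 72 73 73 71 74 73 73 71 71 74 73 74 69 73 72 68 70 75 70 72 73 74 73 75 72 75 71 73 76 76 70 72 68 71 75 71 
[... 276 characters left out ...]
 135 158 163 138  27   0   8   9   2   6   3  16]
155 x455: [ 71  69  74  71  72  70  73  72  72  70 112 160 156 148 102  58  68  71  67  66  68  73]
162 x455: [ 76  74  73  73  71  73  72  70  72  63  92 163 156 150  99  59  66  69  67  67  66  64]
col460 [168 170 167 169 166 115  57  67  72  59   3   4  16  56  71  68  69  65  70  63  67  69  70  74  68  71  67  71  72  72  71  73  71  71  71  73  69  75  71  72  68  69  70  72  72  72  72  74  72
  74  71  71  72  71  72  71  72  71  75  70  74  75  75  75  72  74  70  70  71  75  74  74  71  75  72  69  70  69  73  74  74  71  70  76  76  72  75  71  74  71  72  71  70  73  76  71  73  73
  73  72  72  78  88  91  90  87  89  88  84  86]
```

```bash
python3 - <<'E'
from h import *
import pickle
np.set_printoptions(precision=1,suppress=True,linewidth=200)
d=pickle.load(open('w2.pkl','rb'));S=pickle.load(open('s0.pkl','rb'));t=S['top']
r=onz(d,(467.4,125),285);print('rim front',r, onz(d,(466.2,95),285),onz(d,(468,160),285))
def onf(uv,Y): 
    o,v=ray(d,uv);return o+v*(Y-o[1])/v[1]
for Y in (r[1],r[1]-2,r[1]+2):
    print([onf(u,Y) for u in [(394.8,124.5),(428.9,126.5),(355,119.5)]])
# sill triangulated with top
print(tri(d,(394.8,124.5),t,(155+(630-420)/6-.4,175+128/6-.4)))
# bracket & defenders from top: estimates
c=lambda X,Y:(395+X/8-.44,140+Y/8-.44)
q=[onz(t,c(*p),155) for p in [(235,165),(290,150),(358,300),(308,318)]];print('flat',q,np.mean(q,0))
print('cups', [onz(t,c(*p),74) for p in [(138,128),(285,440)]])
E
```

```text
rim front [453.5 278.5 285. ] [432.8 277.5 285. ] [479.4 278.9 285. ]
[array([460.2, 278.5, 213.1]), array([458.1, 278.5, 250.8]), array([460.5, 278.5, 156.9])]
[array([459.4, 276.5, 215.2]), array([457.3, 276.5, 252.6]), array([459.7, 276.5, 159.6])]
[array([461. , 280.5, 210.9]), array([458.8, 280.5, 249. ]), array([461.3, 280.5, 154.2])]
(array([461. , 280.8, 210.6]), np.float64(0.1744317813140928))
flat [array([ 539.1, -307.9,  155. ]), array([ 543.5, -325.8,  155. ]), array([ 494.8, -345.7,  155. ]), array([ 489.4, -329.4,  155. ])] [ 516.7 -327.2  155. ]
cups [array([ 561.9, -289.4,   74. ]), array([ 454.6, -335.3,   74. ])]
```

The slot centre is at x≈460.5, the face at y≈279.5–280, and the sill at z≈211.5. Next I'll hover over the bracket in the grasp orientation and look again.

Request:
{"method": "arm_command", "body": {
  "series": [
    {"turn": [0, -6.5, 0], "slide": [0, 0, 0], "hand": 1},
    {"turn": [0, -6.5, 0], "slide": [0, 0, 0], "hand": 1},
    {"turn": [0, -6.5, 0], "slide": [0, 0, 0], "hand": 1},
    {"turn": [0, -6.5, 0], "slide": [0, 0, 0], "hand": 1},
    {"turn": [0, -6.3, 0], "slide": [0, 0, 0], "hand": 1},
    {"turn": [0, 0, 7], "slide": [0, 0, 0], "hand": 1},
    {"turn": [0, 0, 7], "slide": [0, 0, 0], "hand": 1},
    {"turn": [0, 0, 7], "slide": [0, 0, 0], "hand": 1},
    {"turn": [0, 0, 7], "slide": [0, 0, 0], "hand": 1},
    {"turn": [0, 0, 7], "slide": [0, 0, 0], "hand": 1},
    {"turn": [0, 0, 7], "slide": [0, 0, 0], "hand": 1},
    {"turn": [0, 0, 7], "slide": [0, 0, 0], "hand": 1},
    {"turn": [0, 0, 7], "slide": [0, 0, 0], "hand": 1},
    {"turn": [0, 0, 0], "slide": [-15, 29, 16], "hand": 1},
    {"turn": [0, 0, 0], "slide": [-15, 29, 16], "hand": 1},
    {"turn": [0, 0, 0], "slide": [-15, 29, 16], "hand": 1},
    {"turn": [0, 0, 0], "slide": [-15, 29, 16], "hand": 1},
    {"turn": [0, 0, 0], "slide": [-15, 29, 16], "hand": 1},
    {"turn": [0, 0, 0], "slide": [0, 0, 0], "hand": 1}
  ]
}}

```text
time_s: 3.42
eef_pos: [454.6, -43.0, 246.8]
eef_rot: [[0.933, 0.36, -0.006], [0.36, -0.933, -0.008], [-0.008, 0.006, -1.0]]
contact_force: [-0.7, -0.2, 0.8]
width: 85.6
```

```bash
python3 - <<'E'
from h import *
import pickle
np.set_printoptions(precision=3,suppress=True)
d=snap('wrist','w3.png');d['st']=arm.state();pickle.dump(d,open('w3.pkl','wb'));print(d['st']['eef_pos'],d['st']['eef_rot'],d['st']['joint_pos'])
E
```

```text
[455.346 -40.928 247.906] [[ 0.933  0.359 -0.004]
 [ 0.359 -0.933 -0.006]
 [-0.006  0.004 -1.   ]] [-0.235  0.159  1.809 -0.008  1.176 -0.6  ]
```

View pics/w3.png

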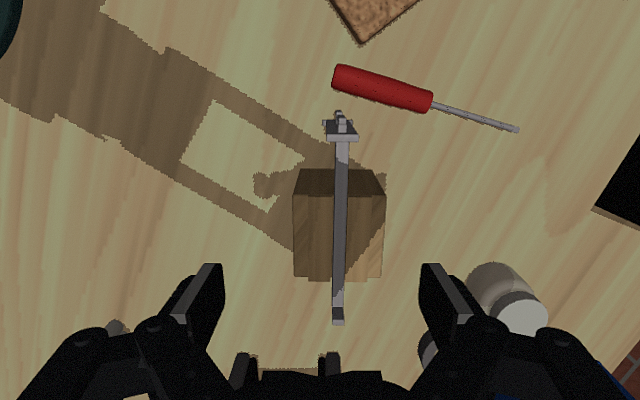

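The wrist view shows the heel plate at about (342,135), the arm running down to the stop at about (338,318), and the cradle's front edge at y≈195. I'll fit the arm's edges.

```bash
python3 - <<'E'
from h import *
import pickle
np.set_printoptions(precision=1,suppress=True,linewidth=200)
d=pickle.load(open('w3.pkl','rb'));g=cv2.cvtColor(d['pixels'],cv2.COLOR_RGB2GRAY).astype(int)
for y in (136,150,165,180,210,250,290,312,320): print(y,g[y,322:364])
print('col341',g[105:160,341]);print('col339',g[296:330,338]);
for x in (310,365): print(x,g[160:205,x])
E
```

```text
136 [136 135 140 136  75 128 140 137 138 134 135 136 135 137 134 135 135 134 136 138 135 134 137 139 142 141 138 136 140 135 137 138 138 139 139 136 118 104 136 134 134 132]
150 [ 86  89  87  85  86  90  91  91  89  86  86  83  76  45 128 136 131 130 128 128 131 132 131 133 133 128 113 107 136 133 134 134 134 132 134 133 132 131 131 128 125 122]
165 [ 90  88  88  91  86  84  84  84  78  81  84  89  72  46  80  80  79  79  79  78  81  78  82  77  76  69  62  90  87  86  84  85  83  79  78  72  77  76  94 144 138 139]
180 [45 47 41 49 48 43 43 43 44 40 46 42 40 74 82 79 81 77 80 78 74 78 80 81 80 70 38 41 45 44 44 44 40 42 42 42 45 43 44 48 43 41]
210 [83 80 81 82 81 76 78 77 77 77 68 55 54 80 74 80 78 77 76 76 79 81 79 79 67 58 75 73 73 71 74 77 77 74 75 76 78 82 81 82 80 81]
250 [82 85 79 81 80 77 74 75 74 69 57 47 81 78 77 76 77 78 78 77 81 76 72 51 60 68 70 74 76 81 80 77 74 74 76 78 80 77 80 80 79 80]
290 [135 139 138 138 139 139 140 142 140 111  36  74  80  75  76  72  83 129 117  78 122 113 113 148 144 143 145 143 143 140 139 138 137 137 135 134 137 136 137 136 136 139]
312 [138
[... 341 characters left out ...]
ol341 [132 136 136 138 133 108  81 107 135 112  54  41  60 112 137 133 126 129 113 104 126 134 135 131 133 133 137 109  42  95 134 138 131 130 126 127 112 119 130 131 128 130 127 130 131 128 127 129 128
 128 128 129 127 128 128]
col339 [118 121 121 119 120 120 118 118 120 119 130  36  45  46  51  51  47  49  50  51  48  49  48  68 119 127 122 122 119 120 140 140 135 137]
310 [90 91 92 93 91 92 89 96 73 48 41 48 44 44 43 46 40 44 45 47 46 42 42 45 43 47 45 46 47 44 47 46 50 49 44 43 50 70 72 74 73 69 73 73 71]
365 [134 135 134 133 132 134 137 111 110  84  38  42  44  47  42  49  44  47  44  44  45  46  43  44  44  41  42  40  44  40  47  43  40  44  46  51  44  67  81  84  83  82  85  83  83]
```

```bash
python3 - <<'E'
from h import *
import pickle
np.set_printoptions(precision=2,suppress=True,linewidth=200)
d=pickle.load(open('w3.pkl','rb'));s=d['st'];R=s['eef_rot'];p=s['eef_pos']
A=[onz(d,u,116) for u in [(341.6,150),(340.8,180),(340.2,210),(339,250),(338,285)]]
H=onz(d,(342.3,133.5),116);H2=onz(d,(342.3,141),116);E=onz(d,(337.7,325.7),134)
a=np.array(A);v=cv2.fitLine(a[:,:2].astype(np.float32),cv2.DIST_L2,0,.01,.01).ravel();u=v[:2]*np.sign(v[1]);print('dir',u,np.degrees(np.arctan2(u[1],u[0])))
print(A,'H',H,H2,'E',E,'len',(H-E)[:2]@u)
m=v[2:]
def at(base,sx): # pt on the axis line with offset
    k=(base[:2]-m)@u;return m+(k+sx)*u
c1=at(H,-80);c2=at(E,75);print('arm centre',c1,c2)
c=(c1+c2)/2
G=c+45*u; 
dl=np.r_[G,0]-p;dl[2]=0
print('G',G,'tool delta xy',R.T@dl, 'ang tool y', np.degrees(np.arctan2(-R[1,1],-R[0,1])))
print('cradle front edge', onz(d,(340,197),102)[:2], (onz(d,(340,197),102)[:2]-c)@u, 'bench edge',[onz(d,(340,169),0)])
E
```

```text
dir [-0.35  0.94] 110.70461
[array([455.43,  -6.09, 116.  ]), array([463.58, -27.68, 116.  ]), array([472.36, -50.49, 116.  ]), array([484.63, -83.25, 116.  ]), array([ 496.34, -114.33,  116.  ])] H [451.32   5.37 116.  ] [453.39   0.29 116.  ] E [ 505.83 -140.23  134.  ] len 155.46991551507264
arm centre [479.44 -69.52] [479.61 -69.96]
G [463.61 -27.65] tool delta xy [12.49 -9.42 -0.12] ang tool y 111.05436377319585
cradle front edge [470.47 -44.62] 26.69986691716612 bench edge [array([475.02, -43.95,   0.  ])]
```

The geometry agrees: I measured a length of 155.5 mm against the true 155, with the arm centre at (479.5,-69.7). I'll grasp at x=+45 mm, clear of the cradle.

Request:
{"method": "arm_command", "body": {
  "newtons": 70,
  "series": [
    {"turn": [0, 0, 0], "slide": [12.5, -9.4, 10], "hand": 1},
    {"turn": [0, 0, 0], "slide": [0, 0, 30], "hand": 1},
    {"turn": [0, 0, 0], "slide": [0, 0, 30], "hand": 1},
    {"turn": [0, 0, 0], "slide": [0, 0, 30], "hand": 1},
    {"turn": [0, 0, 0], "slide": [0, 0, 26], "hand": 1},
    {"turn": [0, 0, 0], "slide": [0, 0, 0], "hand": 1},
    {"turn": [0, 0, 0], "slide": [0, 0, 0], "hand": 0},
    {"turn": [0, 0, 0], "slide": [0, 0, 0], "hand": 0},
    {"turn": [0, 0, 0], "slide": [0, 0, 0], "hand": 0},
    {"turn": [0, 0, 0], "slide": [0, 0, 0], "hand": 0},
    {"turn": [0, 0, 0], "slide": [0, 0, 0], "hand": 0},
    {"turn": [0, 0, 0], "slide": [0, 0, 0], "hand": 0},
    {"turn": [0, 0, 0], "slide": [0, 0, 0], "hand": 0},
    {"turn": [0, 0, 0], "slide": [0, 0, 0], "hand": 0}
  ]
}}

```text
time_s: 4.63
eef_pos: [464.9, -26.5, 123.9]
eef_rot: [[0.932, 0.363, -0.0], [0.363, -0.932, -0.005], [-0.002, 0.005, -1.0]]
contact_force: [-1.9, 0.8, 7.2]
width: 8.3
```

Request:
{"method": "arm_command", "body": {
  "series": [
    {"turn": [0, 0, 0], "slide": [0, 0, 0], "hand": 0},
    {"turn": [0, 0, 0], "slide": [0, 0, -8], "hand": 0},
    {"turn": [0, 0, 0], "slide": [0, 0, -15], "hand": 0},
    {"turn": [0, 0, 0], "slide": [0, 0, -25], "hand": 0},
    {"turn": [0, 0, 0], "slide": [0, 0, -30], "hand": 0},
    {"turn": [0, 0, 0], "slide": [0, 0, -30], "hand": 0},
    {"turn": [0, 0, 0], "slide": [0, 0, -30], "hand": 0},
    {"turn": [0, 0, 0], "slide": [0, 0, 0], "hand": 0},
    {"turn": [0, 0, 0], "slide": [0, 0, 0], "hand": 0}
  ]
}}

```text
time_s: 5.38
eef_pos: [465.6, -25.8, 262.8]
eef_rot: [[0.932, 0.363, 0.003], [0.363, -0.932, -0.006], [0.0, 0.006, -1.0]]
contact_force: [-0.1, 0.4, -3.3]
width: 8.2
```

```bash
python3 - <<'E'
from h import *
import pickle
np.set_printoptions(precision=3,suppress=True)
d=snap('wrist','w4.png');d['st']=arm.state();pickle.dump(d,open('w4.pkl','wb'));print(d['st'])
s=snap('scene','s4.png');pickle.dump(s,open('s4.pkl','wb'))
w=cv2.imread('pics/w4.png');c=s['pixels'][150:310,260:480,::-1]
cv2.imwrite('pics/c4.png',np.vstack([cv2.resize(w[60:400,160:480],(400,425))[:300],cv2.resize(c,(400,291))]))
E
```

```text
{'time_s': 5.4333, 'joint_pos': array([-0.2  ,  0.155,  1.778, -0.006,  1.209, -0.569]), 'joint_vel': array([-0.002,  0.028,  0.037,  0.   , -0.004,  0.001]), 'joint_efforts': array([  0.01 , -40.887, -29.453,  -0.116,  -0.141,  -0.002]), 'eef_pos': array([464.348, -25.552, 261.14 ]), 'eef_rot': array([[ 0.932,  0.363, -0.001],
       [ 0.363, -0.932, -0.005],
       [-0.003,  0.005, -1.   ]]), 'contact_force': array([-0.66 ,  0.402, -3.527]), 'torque': array([ 0.116,  0.03 , -0.002]), 'width': 8.160047888479426}
```

View pics/c4.png

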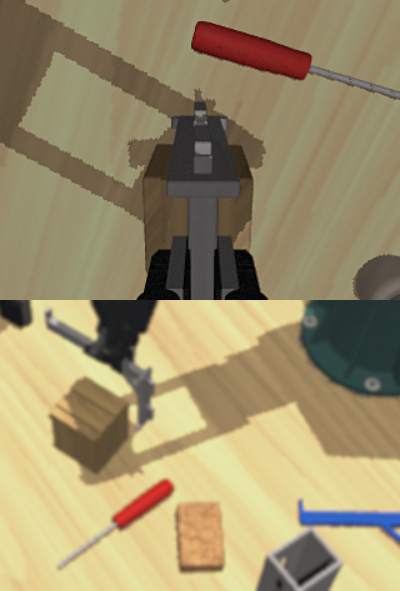

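The bracket is held, lifted and clear. It is seen from above, with the heel plate's top edge at about wrist (294–354, 204) and the lugs beyond it. Next I'll measure its pose in the tool frame.

```bash
python3 - <<'E'
from h import *
import pickle
np.set_printoptions(precision=2,suppress=True,linewidth=220)
d=pickle.load(open('w4.pkl','rb'));g=cv2.cvtColor(d['pixels'],cv2.COLOR_RGB2GRAY).astype(int)
for y in (206,210,213,225,245): print(y,g[y,288:360])
print('c310',g[195:225,310],'c322',g[135:225,322])
E
```

```text
206 [80 75 73 78 76 60 77 73 77 76 76 77 79 76 77 76 76 77 73 77 73 78 78 77 76 72 76 74 75 77 73 78 76 77 76 72 76 76 74 76 74 75 76 76 74 77 76 77 75 77 72 75 74 75 74 77 74 75 73 76 74 73 75 71 63 73 72 65 65 63 68 68]
210 [83 70 76 75 73 61 77 81 82 82 84 81 79 82 81 78 79 81 81 82 85 78 82 83 77 79 80 78 78 79 82 77 81 79 81 80 78 78 81 82 82 82 79 79 83 79 79 79 81 80 80 77 79 78 78 78 81 80 79 78 81 83 74 69 55 65 63 68 66 73 70 76]
213 [79 73 69 74 77 59 76 86 78 78 81 79 77 78 80 81 82 79 79 82 76 79 77 77 78 79 81 81 81 80 80 78 79 78 81 81 83 81 81 80 82 81 79 78 80 79 76 77 75 77 77 77 81 80 79 79 78 79 79 80 79 80 76 67 60 68 69 73 71 72 75 79]
225 [73 74 71 72 71 79 77 74 75 78 79 82 81 82 83 83 84 84 82 80 84 77 61 73 82 79 85 79 82 78 80 80 83 79 80 81 81 80 84 81 83 82 82 79 80 68 53 84 82 81 82 88 86 86 84 81 77 78 79 75 73 73 79 77 74 77 73 78 73 72 73 75]
245 [ 72  73  72  70  71  75  81  81  80  77  79  79  78  81  82  83  82  83  82  78  80  77  55  74  80  82  82  81  80  79  80  79  78  78  80  79  81  82  84  82  83  81  79  82  72  63  68  82  81  81  78  81  84  82
  81  82  77  78  79  75  74  74  68  77 120 116 118 124 117 114 117 107]
c310 [50 43 50 50 44 49 51 46 45 53 68 78 81 82 82 82 80 80 77 80 75 78 71 61 58 58 62 56 56 54] c322 [141 141 141 145 117  76  58  50  49  51  53  46  41  90 126 138 102  65  75  77  74  64  74  81  77  60  48  52  51  51  50  49  47  52  52  47  51  45  62 106 128 132 128 127 126 125 126 130  94  50  72  80  80  80
  80  82  80  77  82  80  79  80  81  72  55  46  48  45  44  51  68  76  79  81  79  81  79  76  81  79  77  80  72  77  81  80  78  80  79  82]
```

```bash
python3 - <<'E'
from h import *
import pickle
np.set_printoptions(precision=2,suppress=True,linewidth=220)
d=pickle.load(open('w4.pkl','rb'));s=d['st'];R=s['eef_rot'];p=s['eef_pos']
tool=lambda P:R.T@(P-p)
for dz in (6,8,10):
    z=p[2]-dz
    a,b=onz(d,(293.3,205),z),onz(d,(351.6,205),z)
    f=onz(d,(322.4,217),z)
    print(dz,'width',np.linalg.norm(a-b),'mid',tool((a+b)/2),'thick',np.linalg.norm((a+b)/2-f),'arm',tool(onz(d,(322.2,225),z)),tool(onz(d,(321.7,245),z)))
    print('  yaw of edge',np.degrees(np.arctan2(*(b-a)[1::-1])),'tool x yaw',np.degrees(np.arctan2(R[1,0],R[0,0])))
E
```

```text
6 width 23.26072765814769 mid [  1.73 -33.91   5.84] thick 5.1425474112857055 arm [  1.64 -25.26   5.88] [  1.44 -16.25   5.92]
  yaw of edge 21.290352151177025 tool x yaw 21.281230190319743
8 width 23.624560253337066 mid [  1.74 -33.2    7.85] thick 5.222984549711898 arm [  1.65 -24.42   7.89] [  1.45 -15.27   7.93]
  yaw of edge 21.290352151177043 tool x yaw 21.281230190319743
10 width 23.988392848526434 mid [  1.76 -32.5    9.85] thick 5.30342168813807 arm [  1.66 -23.58   9.89] [  1.46 -14.29   9.93]
  yaw of edge 21.29035215117703 tool x yaw 21.281230190319743
```

The held bracket is parallel to the tool, with its back face 33.5 mm behind the TCP. I'll turn to yaw 90° and stage it about 15 mm short of the plate.

Request:
{"method": "arm_command", "body": {
  "series": [
    {"turn": [0, 0, 7.1], "slide": [0, 0, 0], "hand": 0},
    {"turn": [0, 0, 7.1], "slide": [0, 0, 0], "hand": 0},
    {"turn": [0, 0, 7.1], "slide": [0, 0, 0], "hand": 0},
    {"turn": [0, 0, 0], "slide": [-0.6, -34, 0], "hand": 0},
    {"turn": [0, 0, 0], "slide": [-0.6, -34, 0], "hand": 0},
    {"turn": [0, 0, 0], "slide": [-0.6, -34, 0], "hand": 0},
    {"turn": [0, 0, 0], "slide": [-0.6, -34, 0], "hand": 0},
    {"turn": [0, 0, 0], "slide": [-0.6, -34, 0], "hand": 0},
    {"turn": [0, 0, 0], "slide": [-0.6, -34, 0], "hand": 0},
    {"turn": [0, 0, 0], "slide": [-0.6, -25, 0], "hand": 0},
    {"turn": [0, 0, 0], "slide": [-0.6, -15, 0], "hand": 0},
    {"turn": [0, 0, 0], "slide": [0, 0, 0], "hand": 0},
    {"turn": [0, 0, 0], "slide": [0, 0, 0], "hand": 0}
  ]
}}

```text
time_s: 6.57
eef_pos: [458.7, 218.5, 257.9]
eef_rot: [[1.0, 0.002, -0.005], [0.002, -1.0, -0.007], [-0.005, 0.007, -1.0]]
contact_force: [-0.1, -0.1, -3.1]
width: 8.0
```

```bash
python3 - <<'E'
from h import *
import pickle
np.set_printoptions(precision=3,suppress=True)
d=snap('wrist','w5.png');d['st']=arm.state();pickle.dump(d,open('w5.pkl','wb'));print(d['st']['eef_pos'],d['st']['eef_rot'],d['st']['contact_force'])
t=snap('top');pickle.dump(t,open('t5.pkl','wb'))
c=t['pixels'][165:225,155:275,::-1]
w=cv2.imread('pics/w5.png')
cv2.imwrite('pics/c5.png',np.vstack([cv2.resize(w[60:310,160:480],(480,375)),cv2.resize(c,(480,240))])[:600])
E
```

```text
[458.875 217.771 258.159] [[ 1.     0.001 -0.005]
 [ 0.001 -1.    -0.007]
 [-0.005  0.007 -1.   ]] [-0.528  0.233 -4.167]
```

View pics/c5.png

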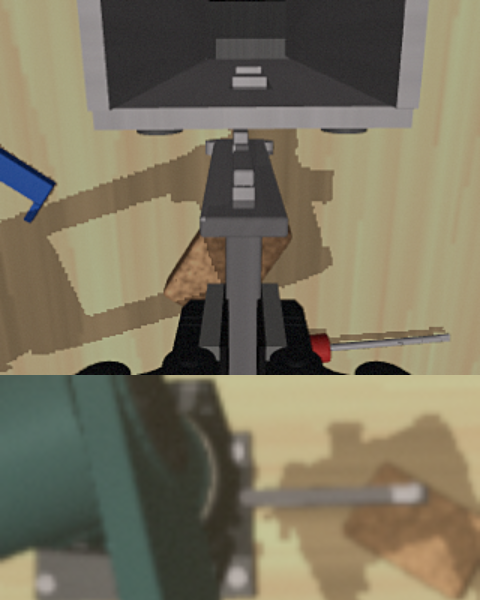

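The top rim and both slot sills can be seen through the hollow, at crop (248,82) and (247,70). The upper lug is at crop (243,190). I'll measure the lateral offset with this one camera.

```bash
python3 - <<'E'
from h import *
import pickle
np.set_printoptions(precision=2,suppress=True,linewidth=250)
d=pickle.load(open('w5.pkl','rb'));g=cv2.cvtColor(d['pixels'],cv2.COLOR_RGB2GRAY).astype(int)
for y in (106,107,113,115,117): print(y,g[y,305:345])
print('c325',g[98:150,325])
for y in (128,132,138,141): print(y,'L',g[y,215:235],'R',g[y,430:446])
for y in (176,180,186,190,194): print(y,g[y,308:336])
print('c322',g[168:215,321])
for y in (206,208,211): print(y,g[y,290:300],g[y,346:358])
E
```

```text
106 [ 60  57  58  61  57  60  58  59  54  59  54  61 123 168 163 160 161 161 161 158 159 158 159 158 158 153 155 161 158  63  52  60  56  57  60  60  59  58  58  60]
107 [ 58  60  62  55  60  54  58  63  58  58  57  56 124 170 163 163 164 162 161 161 161 160 159 158 158 157 158 162 162  65  48  61  61  59  57  60  60  61  60  58]
113 [ 57  58  59  60  58  58  58  62  53  67 144 162 155 157 157 157 155 157 155 156 157 152 152 152 152 150 153 152 149 152 153 158 129  36  58  63  57  57  58  61]
115 [ 61  57  58  61  59  58  61  59  55  59 144 158 156 156 156 155 156 154 156 154 153 153 150 151 149 152 150 151 153 151 155 156 129  29  47  63  58  61  59  61]
117 [ 56  61  57  59  60  60  59  58  50  53 123 141 134 136 137 138 137 137 132 135 135 135 132 132 133 133 132 132 130 133 136 139 112  38  45  49  59  61  61  59]
c325 [ 82  73  52  59  56  52  98 149 159 161 141  64  44 123 162 157 155 153 160 135  86  78  57  56  63  60  62  60  55  60  60  57  48 110 148 154 151 151 151 149 151 151 150 149 149 149 153 141 101  71  80  88]
128 L [160 162 155 144 143 144 147 147 146 146 146 146 
[... 913 characters left out ...]
  52  53]
190 [ 59  57  60  58  58  54  62 116 153 150 148 144 143 146 145 142 145 145 141 143 143 121  43  55  54  55  57  53]
194 [60 58 58 62 58 50 53 73 92 92 87 89 88 88 87 88 85 83 91 88 86 77 47 53 56 55 55 56]
c322 [ 55  58  60  55  55  96 129 142 146 144 143 142 138 140 144 103  65 132 151 146 143 146 146 146 150 117  88  91  92  97  82  58  50  50  54  50  61  77  86  93  92  91  92  88  92  90  87]
206 [157 162 161 104 135 148 143  84  87  88] [ 87  89  85  86  86  81  85 107 104 105 106 105]
208 [157 161 161  80  77  89  89  94  92  93] [ 90  90  92  93  89  84  89 108 106 107 106 101]
211 [157 163 164  83  80  92  93  94  89  93] [ 91  92  93  95  89  76  39  86 110 109 106 104]
```

```bash
python3 - <<'E'
from h import *
import pickle
np.set_printoptions(precision=2,suppress=True,linewidth=250)
d=pickle.load(open('w5.pkl','rb'));p=d['st']['eef_pos']
print('cam',np.array(d['extrinsics'])[:3,3])
for z in (205,208,211,214):
    a,b=onz(d,(314.6,114),z),onz(d,(337.1,114),z);print(z,'sill',(a+b)/2,'w',b[0]-a[0],'y back/front',onz(d,(325,110.7),z)[1],onz(d,(325,117.5),z)[1])
for z in (148,151,154):
    a,b=onz(d,(316.5,106.5),z),onz(d,(333.6,106.5),z);print(z,'low sill',(a+b)/2,'w',b[0]-a[0])
print('rim',onz(d,(221.5,138),285),onz(d,(434.6,138),285),'front edge y',onz(d,(325,145.5),285))
za=p[2]-17.5
a,b=onz(d,(314.7,189),za+2),onz(d,(329.3,189),za+2);print('lug',(a+b)/2,'w',b[0]-a[0])
a,b=onz(d,(315.3,178),za+2),onz(d,(328.5,178),za+2);print('lug',(a+b)/2,'w',b[0]-a[0])
print('heel back',onz(d,(322.5,205),za+10), 'lug tip',onz(d,(322,172.8),za+2),p)
E
```

```text
cam [459.56 298.83 378.06]
205 sill [460.96 284.97 205.  ] w 11.160374000784941 y back/front 286.56045274942613 283.26263729482713
208 sill [460.94 285.21 208.  ] w 10.966905065816945 y back/front 286.77321712534797 283.53257043979534
211 sill [460.91 285.45 211.  ] w 10.77343613084895 y back/front 286.98598150126975 283.80250358476354
214 sill [460.89 285.69 214.  ] w 10.579967195880897 y back/front 287.1987458771916 284.0724367297318
148 low sill [460.87 285.2  148.  ] w 11.202929004649377
151 low sill [460.86 285.38 151.  ] w 11.056839945060347
154 low sill [460.84 285.56 154.  ] w 10.91075088547126
rim [431.8  284.96 285.  ] [490.05 285.14 285.  ] front edge y [460.13 282.94 285.  ]
lug [459.25 257.55 242.66] w 6.07086097343813
lug [459.19 262.28 242.66] w 5.430714386652767
heel back [459.48 253.35 250.66] lug tip [459.23 264.48 242.66] [458.87 217.77 258.16]
```

The lug needs +1.7 mm in x. The gap to the face is about 29 mm, and the arm is about 20–22 mm above home. I'll insert slowly.

Request:
{"method": "arm_command", "body": {
  "series": [
    {"turn": [0, 0, 0], "slide": [1.7, 0, -2], "hand": 0},
    {"turn": [0, 0, 0], "slide": [0, -8, 0], "hand": 0},
    {"turn": [0, 0, 0], "slide": [0, -5, 0], "hand": 0},
    {"turn": [0, 0, 0], "slide": [0, -4, 0], "hand": 0},
    {"turn": [0, 0, 0], "slide": [0, -3, 0], "hand": 0},
    {"turn": [0, 0, 0], "slide": [0, -3, 0], "hand": 0},
    {"turn": [0, 0, 0], "slide": [0, 0, 0], "hand": 0}
  ]
}}

```text
time_s: 7.25
eef_pos: [461.7, 242.0, 261.8]
eef_rot: [[1.0, 0.0, -0.001], [0.0, -1.0, -0.005], [-0.001, 0.005, -1.0]]
contact_force: [1.0, -0.7, -2.5]
width: 7.7
```

Request:
{"method": "arm_command", "body": {
  "series": [
    {"turn": [0, 0, 0], "slide": [0, -2, 0], "hand": 0},
    {"turn": [0, 0, 0], "slide": [0, -2, 0], "hand": 0},
    {"turn": [0, 0, 0], "slide": [0, -1, 0], "hand": 0},
    {"turn": [0, 0, 0], "slide": [0, 0, 0], "hand": 0},
    {"turn": [0, 0, 0], "slide": [0, 0, 0], "hand": 0}
  ]
}}

```text
time_s: 7.67
eef_pos: [461.7, 246.4, 261.7]
eef_rot: [[1.0, -0.0, -0.001], [-0.0, -1.0, -0.005], [-0.001, 0.005, -1.0]]
contact_force: [-0.6, 0.3, -2.6]
width: 8.2
```

Request:
{"method": "arm_command", "body": {
  "series": [
    {"turn": [0, 0, 0], "slide": [0, -1, 0], "hand": 0},
    {"turn": [0, 0, 0], "slide": [0, -1, 0], "hand": 0},
    {"turn": [0, 0, 0], "slide": [0, 0, 0], "hand": 0},
    {"turn": [0, 0, 0], "slide": [0, 0, 0], "hand": 0}
  ]
}}

```text
time_s: 8.0
eef_pos: [461.7, 247.8, 261.6]
eef_rot: [[1.0, -0.0, -0.001], [-0.0, -1.0, -0.006], [-0.001, 0.006, -1.0]]
contact_force: [-0.4, -3.5, -2.6]
width: 7.7
```

The heel touched the face at −3.5 N. I'll back off slightly and lower towards the catch.

Request:
{"method": "arm_command", "body": {
  "newtons": 100,
  "series": [
    {"turn": [0, 0, 0], "slide": [0, 0.8, 0], "hand": 0},
    {"turn": [0, 0, 0], "slide": [0, 0, 3], "hand": 0},
    {"turn": [0, 0, 0], "slide": [0, 0, 3], "hand": 0},
    {"turn": [0, 0, 0], "slide": [0, 0, 2], "hand": 0},
    {"turn": [0, 0, 0], "slide": [0, 0, 0], "hand": 0}
  ]
}}

```text
time_s: 8.42
eef_pos: [461.2, 247.7, 252.9]
eef_rot: [[1.0, -0.0, -0.002], [-0.0, -1.0, -0.005], [-0.002, 0.005, -1.0]]
contact_force: [0.2, 0.3, -2.6]
width: 7.3
```

Request:
{"method": "arm_command", "body": {
  "series": [
    {"turn": [0, 0, 0], "slide": [0, 0, 1.5], "hand": 0},
    {"turn": [0, 0, 0], "slide": [0, 0, 1.5], "hand": 0},
    {"turn": [0, 0, 0], "slide": [0, 0, 1], "hand": 0},
    {"turn": [0, 0, 0], "slide": [0, 0, 0], "hand": 0}
  ]
}}

```text
time_s: 8.75
eef_pos: [461.5, 247.6, 249.4]
eef_rot: [[1.0, -0.0, -0.002], [-0.0, -1.0, -0.005], [-0.002, 0.005, -1.0]]
contact_force: [0.6, -0.9, -3.0]
width: 7.0
```

Request:
{"method": "arm_command", "body": {
  "series": [
    {"turn": [0, 0, 0], "slide": [0, 0, 1.5], "hand": 0},
    {"turn": [0, 0, 0], "slide": [0, 0, 1.5], "hand": 0},
    {"turn": [0, 0, 0], "slide": [0, 0, 1], "hand": 0},
    {"turn": [0, 0, 0], "slide": [0, 0, 0], "hand": 0}
  ]
}}

```text
time_s: 9.08
eef_pos: [462.2, 247.6, 246.3]
eef_rot: [[1.0, -0.0, 0.0], [-0.0, -1.0, -0.005], [0.0, 0.005, -1.0]]
contact_force: [-0.1, -0.4, 2.1]
width: 6.9
```

The bracket is on the rollers: the force rose about 5 N. I'll let go here and press at the heel with shut fingers, which keeps the gripper body well clear of the upright.

Request:
{"method": "arm_command", "body": {
  "series": [
    {"turn": [0, 0, 0], "slide": [0, 0, 0], "hand": 0.5},
    {"turn": [0, 0, 0], "slide": [0, 0, 0], "hand": 0.5},
    {"turn": [0, 0, 0], "slide": [0, 0, 0], "hand": 0.5},
    {"turn": [0, 0, 0], "slide": [0, 0, 0], "hand": 0.5},
    {"turn": [0, 0, 0], "slide": [0, 0, -15], "hand": 0.5},
    {"turn": [0, 0, 0], "slide": [0, 0, -25], "hand": 0.5},
    {"turn": [0, 0, 0], "slide": [0, 0, -5], "hand": 0},
    {"turn": [0, 0, 0], "slide": [0, -7.5, 0], "hand": 0},
    {"turn": [0, 0, 0], "slide": [0, -7.5, 0], "hand": 0},
    {"turn": [0, 0, 0], "slide": [0, 0, 0], "hand": 0},
    {"turn": [0, 0, 0], "slide": [0, 0, 0], "hand": 0},
    {"turn": [0, 0, 0], "slide": [0, 0, 0], "hand": 0},
    {"turn": [0, 0, 0], "slide": [0, 0, 0], "hand": 0}
  ]
}}

```text
time_s: 10.17
eef_pos: [461.3, 262.6, 289.8]
eef_rot: [[1.0, 0.0, -0.003], [0.0, -1.0, -0.006], [-0.003, 0.006, -1.0]]
contact_force: [-0.1, -0.9, -0.2]
width: 0.0
```

```bash
python3 - <<'E'
from h import *
import pickle
np.set_printoptions(precision=3,suppress=True)
d=snap('wrist','w6.png');d['st']=arm.state();pickle.dump(d,open('w6.pkl','wb'));print(d['st']['eef_pos'],d['st']['contact_force'],d['st']['width'])
E
```

```text
[461.422 262.567 289.96 ] [-0.214  1.125  0.411] 0.03984416197539545
```

View pics/w6.png

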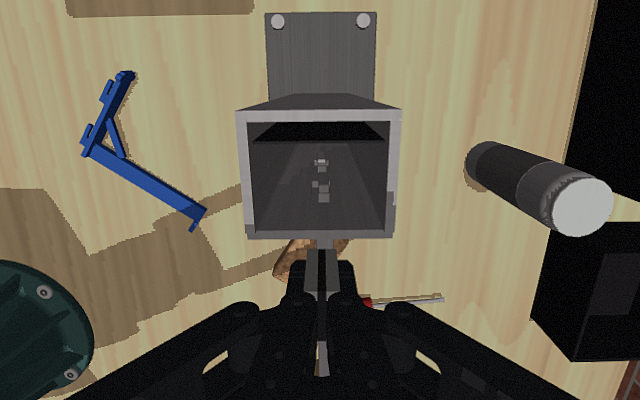

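The lugs are inside both slots, visible at (320,163) and (323,190) through the hollow, and the bracket is hanging. Now I'll press at the heel.

Request:
{"method": "arm_command", "body": {
  "series": [
    {"turn": [0, 0, 0], "slide": [0, 0, 12], "hand": 0},
    {"turn": [0, 0, 0], "slide": [0, 0, 9], "hand": 0},
    {"turn": [0, 0, 0], "slide": [0, 0, 4], "hand": 0},
    {"turn": [0, 0, 0], "slide": [0, 0, 2], "hand": 0},
    {"turn": [0, 0, 0], "slide": [0, 0, 2], "hand": 0},
    {"turn": [0, 0, 0], "slide": [0, 0, 2], "hand": 0},
    {"turn": [0, 0, 0], "slide": [0, 0, 0], "hand": 0}
  ]
}}

```text
time_s: 10.8
eef_pos: [462.0, 262.6, 259.8]
eef_rot: [[1.0, -0.0, -0.001], [-0.0, -1.0, -0.005], [-0.001, 0.005, -1.0]]
contact_force: [-0.1, -0.9, -0.1]
width: 0.0
```

Request:
{"method": "arm_command", "body": {
  "series": [
    {"turn": [0, 0, 0], "slide": [0, 0, 1.5], "hand": 0},
    {"turn": [0, 0, 0], "slide": [0, 0, 1.5], "hand": 0},
    {"turn": [0, 0, 0], "slide": [0, 0, 1], "hand": 0},
    {"turn": [0, 0, 0], "slide": [0, 0, 0], "hand": 0}
  ]
}}

```text
time_s: 11.13
eef_pos: [462.7, 262.8, 257.0]
eef_rot: [[1.0, -0.0, 0.002], [-0.0, -1.0, -0.004], [0.002, 0.004, -1.0]]
contact_force: [0.3, -0.6, 4.0]
width: 0.1
```

Request:
{"method": "arm_command", "body": {
  "series": [
    {"turn": [0, 0, 0], "slide": [0, 0, 2], "hand": 0},
    {"turn": [0, 0, 0], "slide": [0, 0, 2], "hand": 0},
    {"turn": [0, 0, 0], "slide": [0, 0, 0], "hand": 0}
  ]
}}

```text
time_s: 11.38
eef_pos: [461.7, 262.6, 251.6]
eef_rot: [[1.0, -0.0, -0.001], [-0.0, -1.0, -0.005], [-0.001, 0.005, -1.0]]
contact_force: [0.8, -0.4, 0.6]
width: 0.4
```

Request:
{"method": "arm_command", "body": {
  "series": [
    {"turn": [0, 0, 0], "slide": [0, 0, 2], "hand": 0},
    {"turn": [0, 0, 0], "slide": [0, 0, 2], "hand": 0},
    {"turn": [0, 0, 0], "slide": [0, 0, 0], "hand": 0}
  ]
}}

```text
time_s: 11.63
eef_pos: [462.1, 262.6, 248.5]
eef_rot: [[1.0, -0.0, -0.0], [-0.0, -1.0, -0.005], [-0.0, 0.005, -1.0]]
contact_force: [-2.7, -0.9, 8.3]
width: 0.3
```

Request:
{"method": "arm_command", "body": {
  "series": [
    {"turn": [0, 0, 0], "slide": [0, 0, 1.5], "hand": 0},
    {"turn": [0, 0, 0], "slide": [0, 0, 1], "hand": 0},
    {"turn": [0, 0, 0], "slide": [0, 0, 0], "hand": 0}
  ]
}}

```text
time_s: 11.88
eef_pos: [462.4, 262.6, 248.2]
eef_rot: [[1.0, 0.0, 0.002], [0.0, -1.0, -0.005], [0.002, 0.005, -1.0]]
contact_force: [-6.3, -4.0, 24.1]
width: 0.2
```

Request:
{"method": "arm_command", "body": {
  "series": [
    {"turn": [0, 0, 0], "slide": [0, 0, 1.5], "hand": 0},
    {"turn": [0, 0, 0], "slide": [0, 0, 1], "hand": 0},
    {"turn": [0, 0, 0], "slide": [0, 0, 0], "hand": 0}
  ]
}}

```text
time_s: 12.13
eef_pos: [462.8, 262.7, 248.0]
eef_rot: [[1.0, 0.0, 0.004], [0.0, -1.0, -0.004], [0.004, 0.004, -1.0]]
contact_force: [-10.9, -5.7, 41.1]
width: -0.0
```

At 248 mm it met a hard stop at 41 N, after a snap-through near 252 mm. I'll lift clear, then swing to the side-tilted view I used before to check the bracket.

Request:
{"method": "arm_command", "body": {
  "series": [
    {"turn": [0, 0, 0], "slide": [0, 0, -10], "hand": 0},
    {"turn": [0, 0, 0], "slide": [0, 0, -35], "hand": 0},
    {"turn": [0, 0, 0], "slide": [0, 0, -38], "hand": 0.5},
    {"turn": [0, 0, 0], "slide": [0, 35, 0], "hand": 1},
    {"turn": [0, 0, 0], "slide": [0, 35, 0], "hand": 1},
    {"turn": [0, 0, 0], "slide": [0, 35, 0], "hand": 1},
    {"turn": [0, 0, 0], "slide": [0, 35, 0], "hand": 1},
    {"turn": [0, 0, -7], "slide": [0, 0, 0], "hand": 1},
    {"turn": [0, 0, -7], "slide": [0, 0, 0], "hand": 1},
    {"turn": [0, 0, -7], "slide": [0, 0, 0], "hand": 1},
    {"turn": [0, 0, -7], "slide": [0, 0, 0], "hand": 1},
    {"turn": [0, 0, -7], "slide": [0, 0, 0], "hand": 1},
    {"turn": [0, 0, -7], "slide": [0, 0, 0], "hand": 1},
    {"turn": [0, 0, -7], "slide": [0, 0, 0], "hand": 1},
    {"turn": [0, 0, -7], "slide": [0, 0, 0], "hand": 1},
    {"turn": [0, 0, -7], "slide": [0, 0, 0], "hand": 1},
    {"turn": [0, 0, -7], "slide": [0, 0, 0], "hand": 1},
    {"turn": [0, 0, -7], "slide": [0, 0, 0], "hand": 1}
  ]
}}

```text
time_s: 13.63
eef_pos: [461.5, 122.9, 325.9]
eef_rot: [[0.219, 0.976, -0.002], [0.976, -0.219, -0.005], [-0.006, -0.001, -1.0]]
contact_force: [-0.3, 0.1, 0.3]
width: 85.6
```

Request:
{"method": "arm_command", "body": {
  "series": [
    {"turn": [0, 0, 0], "slide": [-30, 0, -10], "hand": 1},
    {"turn": [0, 0, 0], "slide": [-30, 0, -10], "hand": 1},
    {"turn": [0, 7, 0], "slide": [0, 0, 0], "hand": 1},
    {"turn": [0, 7, 0], "slide": [0, 0, 0], "hand": 1},
    {"turn": [0, 7, 0], "slide": [0, 0, 0], "hand": 1},
    {"turn": [0, 7, 0], "slide": [0, 0, 0], "hand": 1},
    {"turn": [0, 4, 0], "slide": [0, 0, 0], "hand": 1},
    {"turn": [0, 0, 0], "slide": [0, 0, 0], "hand": 1}
  ]
}}

```text
time_s: 14.3
eef_pos: [447.6, 62.8, 345.1]
eef_rot: [[0.197, 0.973, 0.118], [0.826, -0.23, 0.514], [0.528, -0.004, -0.849]]
contact_force: [-1.0, -1.0, 0.1]
width: 85.3
```

```bash
python3 - <<'E'
from h import *
import pickle
np.set_printoptions(precision=3,suppress=True)
d=snap('wrist','w7.png');d['st']=arm.state();pickle.dump(d,open('w7.pkl','wb'));print(d['st']['time_s'],d['st']['eef_pos'],d['st']['eef_rot'],d['st']['joint_pos'])
t=snap('top','t7.png');pickle.dump(t,open('t7.pkl','wb'))
w=cv2.imread('pics/w7.png')[0:300]
c=cv2.resize(t['pixels'][170:220,165:265,::-1],(560,280))
cv2.imwrite('pics/c7.png',np.vstack([cv2.resize(w,(640,300)),np.pad(c,((0,0),(0,80),(0,0)))]))
E
```

```text
14.35 [447.849  63.147 345.532] [[ 0.197  0.973  0.118]
 [ 0.828 -0.229  0.511]
 [ 0.525 -0.003 -0.851]] [-0.442  0.056  1.807  0.544  1.432 -1.9  ]
```

View pics/c7.png

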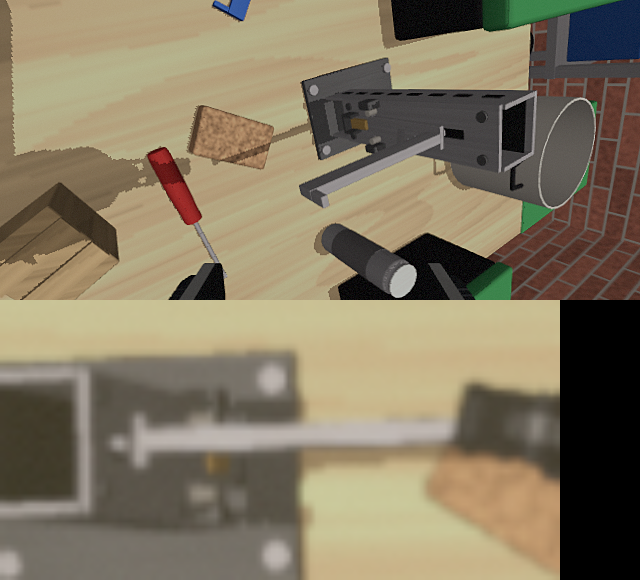

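In the wrist view the bracket hangs on the upright with its heel top at about (441,136), its stop at about (315,195), and the slot top still showing dark beside it. Now I'll check numerically whether it is home and level.

```bash
python3 - <<'E'
from h import *
import pickle
np.set_printoptions(precision=1,suppress=True,linewidth=200)
d=pickle.load(open('w7.pkl','rb'));g=cv2.cvtColor(d['pixels'],cv2.COLOR_RGB2GRAY).astype(int)
for y in (124,130,134,138,146): print(y,'x425',g[y,425:470])
print('rim y125', g[125,488:506]);
for x in (330,360,400,430): print(x,'y135',g[130:210,x])
cv2.imwrite('pics/c7b.png',cv2.resize(d['pixels'][80:215,295:515,::-1],(800,490),interpolation=cv2.INTER_CUBIC))
E
```

```text
124 x425 [67 65 70 67 67 65 64 65 66 65 65 68 66 65 66 66 65 69 68 67 70 69 70 67 68 69 65 67 68 71 73 70 70 67 73 74 71 69 68 73 68 71 73 67 74]
130 x425 [ 71  67  68  68  65  67  68  67  67  71  68  69  68  66  63 149 152 152  99 130  29   2   2   5  10  14  17   5   7   8   6   4   0   6   6   3  21  22  45  76  69  68  71  72  69]
134 x425 [ 64  64  65  64  66  64  67  62  64  67  61  60  86  90 121 136 150 150  97 158  83  11   6   6   3   9  20   8   3  19   4  11  12  10   8  15   7   6  24  65  71  71  68  70  69]
138 x425 [ 66  62  64  85  98 129 148 151 151 149 147 147 147 145 146 136 149 156 105  56  63  70  68  70  73  58  57  48  40  39  31  29  21  21  16  13   9   9  16  60  69  67  63  69  65]
146 x425 [147 147 151 153 153 157 146 142 132  93  62  62  63  67  56 113 151 157 105  74  69  66  70  68  68  73  70  71  70  72  72  75  71  71  73  69  68  66  68  67  69  67  69  65  66]
rim y125 [ 68  69  67  66  71  68  68  68  71  62  75 138 158 146  28   5  20  17]
330 y135 [ 85  86  87  88  88  66  45  48  45  47  71  88  85  81  79  76  76 100 111 121 126 105  81  78  
[... 520 characters left out ...]
170 171 171 167 166 164 161 157 154]
400 y135 [ 65  57  61  62  65  60  61  63  62  64  61  63  63  64  63  64  63  65  69  64  70 128 153 148 147 144 148 146 152 150 148 143 160 173 170 170 168 168 167 170 166 166 166 166 166 165 168 173 173
 170 170 172 172 170 169 168 167 163 160 156 151 150 152 155 156 156 157 159 158 156 154 152 151 151 154 159 159 161 163 161]
430 y135 [ 67  68  65  68  64  66  60  82 129 151 148 147 144 146 147 152 157 137  72  60  65  69  69  70  73  64  67  75 142 172 167 166 168 171 169 170 171 173 173 171 170 167 165 161 159 154 153 154 155
 158 158 161 161 158 159 159 164 161 163 167 171 171 170 165 163 161 161 162 164 165 166 169 168 167 161 157 151 151 154 157]
```

View pics/c7b.png

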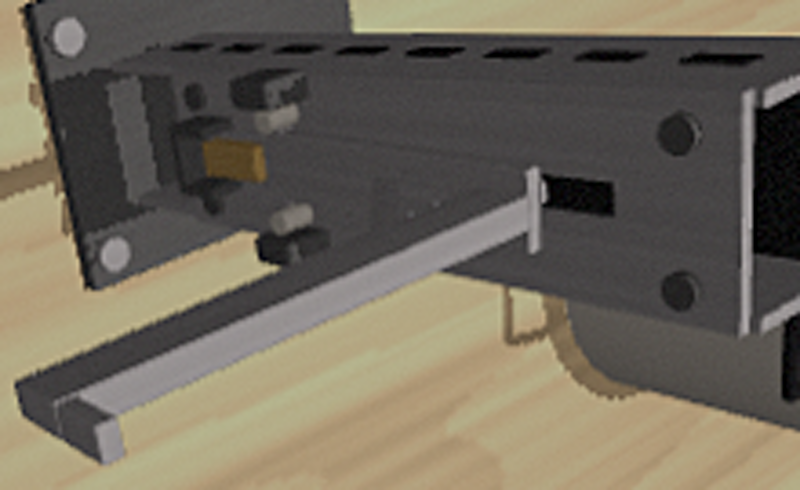

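The zoom shows the heel top at crop (535,210), with the slot's upper part open from 545 to 612. The rollers are at (275,118) and (290,217), and the brass pin at (235,160). I'll turn these into heights on the face plane.

```bash
python3 - <<'E'
from h import *
import pickle
np.set_printoptions(precision=1,suppress=True,linewidth=200)
d=pickle.load(open('w7.pkl','rb'))
P=lambda X,Y:(295+X*.275-.36,80+Y*.2755-.36)
r=onz(d,(498.5,125),285);Y=r[1];print('rim',r)
def onf(uv,Y):
    o,v=ray(d,uv);return o+v*(Y-o[1])/v[1]
print('slot top',onf((463.6,134),Y))
print('heel back top edge (Y-0..-2)',[onf((444.5,134),Y-k) for k in (0,1,2)],'corners',onf((443.8,130),Y),onf(P(535,250),Y))
for n,q in dict(roller1=(297,110),roller2=(312,212),pin_tip=(263,162),pin_root=(205,155),patch=(375,200)).items(): print(n,onf(P(*q),Y-6),onf(P(*q),Y-15))
# predicted heel bottom / noses for sill values
for sill in (206,209,212):
  for up in (0,11):
    a=sill+10+up
    print(sill,up,'heeltop',proj(d,[[460.5,Y,a+10]])[0],'heelbot',proj(d,[[449,Y-6,a-105],[472,Y-6,a-105]]),'stop end top',proj(d,[[460.5,Y-155,a+28]])[0])
E
```

```text
rim [445.9 278.  285. ]
slot top [457.6 278.  251. ]
heel back top edge (Y-0..-2) [array([460.1, 278. , 229.4]), array([459.7, 277. , 230.2]), array([459.3, 276. , 231. ])] corners [456.1 278.  228.8] [475.6 278.  225.1]
roller1 [439.8 272.  139.5] [436.8 263.  150.5]
roller2 [473.4 272.  140.3] [469.2 263.  151.2]
pin_tip [458.6 272.  118.4] [454.9 263.  130.1]
pin_root [458.9 272.   85.8] [455.2 263.   98.6]
patch [465.8 272.  170.5] [461.9 263.  180.3]
206 0 heeltop [441.7 134. ] heelbot [[362.  116.1]
 [364.7 134.2]] stop end top [320.5 198.8]
206 11 heeltop [451.1 135.3] heelbot [[367.7 116.8]
 [370.4 135.2]] stop end top [328.5 202.9]
209 0 heeltop [444.2 134.4] heelbot [[363.5 116.3]
 [366.2 134.5]] stop end top [322.6 199.9]
209 11 heeltop [453.7 135.7] heelbot [[369.3 116.9]
 [371.9 135.5]] stop end top [330.9 204. ]
212 0 heeltop [446.8 134.7] heelbot [[365.1 116.5]
 [367.8 134.7]] stop end top [324.8 201. ]
212 11 heeltop [456.4 136. ] heelbot [[370.9 117.1]
 [373.5 135.7]] stop end top [333.2 205.2]
```

The bracket is home. The heel top is about 21 mm below the slot top (20 expected), the stop end is within about 1 px of the level prediction, and the heel's bottom edge reaches the pin top. I've used all 12 views, so from here I'll measure numerically only. Next are the black defenders.

Request:
{"method": "arm_command", "body": {
  "series": [
    {"turn": [0, -6.4, 0], "slide": [0, 0, 0], "hand": 1},
    {"turn": [0, -6.4, 0], "slide": [0, 0, 0], "hand": 1},
    {"turn": [0, -6.4, 0], "slide": [0, 0, 0], "hand": 1},
    {"turn": [0, -6.4, 0], "slide": [0, 0, 0], "hand": 1},
    {"turn": [0, -6.2, 0], "slide": [0, 0, 0], "hand": 1},
    {"turn": [0, 0, -7.1], "slide": [0, 0, 0], "hand": 1},
    {"turn": [0, 0, -7.1], "slide": [0, 0, 0], "hand": 1},
    {"turn": [0, 0, -7.1], "slide": [0, 0, 0], "hand": 1},
    {"turn": [0, 0, -7.1], "slide": [0, 0, 0], "hand": 1},
    {"turn": [0, 0, -7.1], "slide": [0, 0, 0], "hand": 1}
  ]
}}

```text
time_s: 15.23
eef_pos: [448.8, 66.1, 347.6]
eef_rot: [[-0.391, 0.92, 0.002], [0.92, 0.391, -0.004], [-0.004, 0.001, -1.0]]
contact_force: [0.4, -0.7, 0.9]
width: 85.2
```

Request:
{"method": "arm_command", "body": {
  "series": [
    {"turn": [0, 0, 0], "slide": [-35, -8, 7.5], "hand": 1},
    {"turn": [0, 0, 0], "slide": [-35, -8, 7.5], "hand": 1},
    {"turn": [0, 0, 0], "slide": [-35, -8, 7.5], "hand": 1},
    {"turn": [0, 0, 0], "slide": [-35, -8, 7.5], "hand": 1},
    {"turn": [0, 0, 0], "slide": [-35, -8, 7.5], "hand": 1},
    {"turn": [0, 0, 0], "slide": [-35, -8, 7.5], "hand": 1},
    {"turn": [0, 0, 0], "slide": [-35, -8, 7.5], "hand": 1},
    {"turn": [0, 0, 0], "slide": [-35, -8, 7.5], "hand": 1},
    {"turn": [0, 0, 0], "slide": [-35, -8, 7.5], "hand": 1},
    {"turn": [0, 0, 0], "slide": [-35, -8, 7.5], "hand": 1},
    {"turn": [0, 0, 0], "slide": [-35, -8, 7.5], "hand": 1},
    {"turn": [0, 0, 0], "slide": [0, 0, 0], "hand": 1},
    {"turn": [0, 0, 0], "slide": [0, 0, 0], "hand": 1}
  ]
}}

```text
time_s: 16.32
eef_pos: [515.5, -325.6, 264.7]
eef_rot: [[-0.382, 0.924, -0.001], [0.924, 0.382, -0.003], [-0.003, -0.002, -1.0]]
contact_force: [0.5, 0.6, 0.0]
width: 85.5
```

```bash
python3 - <<'E'
from h import *
import pickle
np.set_printoptions(precision=3,suppress=True,linewidth=220)
d=snap('wrist','w8.png');d['st']=arm.state();pickle.dump(d,open('w8.pkl','wb'));s=d['st'];p=s['eef_pos'];R=s['eef_rot'];print(s['time_s'],p,R,s['joint_pos'])
a=np.deg2rad(22.7);yx=np.array([np.cos(a),np.sin(a),0]);xx=np.array([yx[1],-yx[0],0]);c=np.array([516.7,-327.2,155])
print(proj(d,[c,c+28*yx+11*xx,c+28*yx-11*xx,c-28*yx-11*xx,c-28*yx+11*xx]))
g=d['pixels'].max(2)
for y in range(60,400,8): print(y,''.join('#' if v<50 else '+' if v<90 else '.' for v in g[y,60:600:5]))
E
```

```text
16.3667 [ 515.192 -324.127  264.947] [[-0.383  0.924 -0.001]
 [ 0.924  0.383 -0.002]
 [-0.002 -0.002 -1.   ]] [-0.674  0.361  1.477 -0.002  1.303 -2.637]
[[320.265 205.439]
 [305.653 241.021]
 [335.237 240.953]
 [335.97  167.193]
 [304.186 167.292]]
60 +++++++.....................................................................................................
68 ++++++#....................+................................................................................
76 ++#+++#....................+................................................................................
84 +++++++....................+................................................................................
92 ++++++.....................+................................................................................
100 ++++++.....................+..................+++++++++++++.................................................
108 ++++++........................................#..+#####...+.................................................
116 ++++++....................+....................#+#######+++.
[... 3303 characters left out ...]
####################..
356 #################################+....###++#+++##+++#+++++.................################################.
364 #################################....++#++##+++++++##++#++#............+++##################################
372 #################################....++#+#########+###+#+########....++..###################################
380 ##################################..++++#########################....+..####################################
388 ###################################+#################################..#####################################
396 ###############+#+#####################################################################....#################
```

```bash
python3 - <<'E'
from h import *
import pickle
np.set_printoptions(precision=2,suppress=True,linewidth=250)
d=pickle.load(open('w8.pkl','rb'));g=cv2.cvtColor(d['pixels'],cv2.COLOR_RGB2GRAY).astype(float)
E=[]
for y in range(125,250,8):
    r=cv2.GaussianBlur(g,(3,3),0)[y,290:352]; m=np.where(r<70)[0]+290; print(y,m.min(),m.max(),(m.min()+m.max())/2,m.max()-m.min()+1)
print('profile',g[100:262,314:332].mean(1).round().astype(int))
E
```

```text
125 294 347 320.5 54
133 306 335 320.5 30
141 305 335 320.0 31
149 305 336 320.5 32
157 305 336 320.5 32
165 305 336 320.5 32
173 305 336 320.5 32
181 305 335 320.0 31
189 305 335 320.0 31
197 300 341 320.5 42
205 298 344 321.0 47
213 296 346 321.0 51
221 294 347 320.5 54
229 293 348 320.5 56
237 305 346 325.5 42
245 307 334 320.5 28
profile [ 80  84  91  94  85  57   3   3  17  34  37  37  36  37  37  31  16  15  16  15  16  16  15  16  17  14  18  16  15  14  16  16  16  15  15  17  15  15  18  17  15  14  18  16  17  15  16  16  14  16  13  13  13  13  14  13  12  11  10  13  12   9
  10  10   6  10  12  14  11  15  12  13  13  14  12  12  11  11  12  12  13  12  12  13  12  11  10  12  13  11  14  10  12  11  11  15  12  11  13  13  14  11  11  12  14  12  12  14  12  11  12  12  14  11  16  11  11  13  12  10  13  12  11  11
  12  11  10  12  11   9  14  10  12  12  11  11  10   9  10  10  11   8   8   9   7   7   9   7   9  12  12  13  12  12  15  21  25  28  23  36 143 152]
```

The band's edges match the top-camera estimate to within about 2 mm. I'll descend so the fingertips sit level with the band's underside, then close.

Request:
{"method": "arm_command", "body": {
  "newtons": 60,
  "series": [
    {"turn": [0, 0, 0], "slide": [-4, 1, 20], "hand": 1},
    {"turn": [0, 0, 0], "slide": [0, 0, 30], "hand": 1},
    {"turn": [0, 0, 0], "slide": [0, 0, 25], "hand": 1},
    {"turn": [0, 0, 0], "slide": [0, 0, 17.5], "hand": 1},
    {"turn": [0, 0, 0], "slide": [0, 0, 0], "hand": 1},
    {"turn": [0, 0, 0], "slide": [0, 0, 0], "hand": 0.4},
    {"turn": [0, 0, 0], "slide": [0, 0, 0], "hand": 0.4},
    {"turn": [0, 0, 0], "slide": [0, 0, 0], "hand": 0.4},
    {"turn": [0, 0, 0], "slide": [0, 0, 0], "hand": 0.4}
  ]
}}

```text
time_s: 17.12
eef_pos: [517.7, -328.8, 174.2]
eef_rot: [[-0.383, 0.924, 0.002], [0.924, 0.383, -0.004], [-0.004, 0.0, -1.0]]
contact_force: [1.2, 0.1, 1.5]
width: 38.6
```

Request:
{"method": "arm_command", "body": {
  "newtons": 60,
  "series": [
    {"turn": [0, 0, 0], "slide": [0, 0, 1.8], "hand": 0.4},
    {"turn": [0, 0, 0], "slide": [0, 0, 0], "hand": 0},
    {"turn": [0, 0, 0], "slide": [0, 0, 0], "hand": 0},
    {"turn": [0, 0, 0], "slide": [0, 0, 0], "hand": 0},
    {"turn": [0, 0, 0], "slide": [0, 0, 0], "hand": 0},
    {"turn": [0, 0, 0], "slide": [0, 0, 0], "hand": 0},
    {"turn": [0, 0, 0], "slide": [0, 0, 0], "hand": 0}
  ]
}}

```text
time_s: 17.7
eef_pos: [516.8, -328.7, 171.3]
eef_rot: [[-0.382, 0.924, 0.0], [0.924, 0.382, -0.002], [-0.002, -0.001, -1.0]]
contact_force: [-0.3, 1.2, 5.1]
width: 20.1
```

Request:
{"method": "arm_command", "body": {
  "series": [
    {"turn": [0, 0, 0], "slide": [0, 0, -5], "hand": 0},
    {"turn": [0, 0, 0], "slide": [0, 0, -10], "hand": 0},
    {"turn": [0, 0, 0], "slide": [0, 0, -20], "hand": 0},
    {"turn": [0, 0, 0], "slide": [0, 0, -30], "hand": 0},
    {"turn": [0, 0, 0], "slide": [0, 0, -30], "hand": 0},
    {"turn": [0, 0, 0], "slide": [0, 0, -30], "hand": 0},
    {"turn": [0, 0, 0], "slide": [0, 0, -20], "hand": 0},
    {"turn": [0, 0, 0], "slide": [0, 0, 0], "hand": 0},
    {"turn": [0, 0, 0], "slide": [0, 0, 0], "hand": 0}
  ]
}}

```text
time_s: 18.45
eef_pos: [517.1, -328.6, 316.9]
eef_rot: [[-0.383, 0.924, 0.002], [0.924, 0.383, -0.004], [-0.004, 0.0, -1.0]]
contact_force: [0.4, -0.0, -2.5]
width: 19.7
```

Held: about 2.2 N, width 20. I'll turn the arch to lie across the bracket arm and move in along +y so it straddles the arm with clearance.

Request:
{"method": "arm_command", "body": {
  "series": [
    {"turn": [0, 0, 5.6], "slide": [0, 0, 0], "hand": 0},
    {"turn": [0, 0, 5.6], "slide": [0, 0, 0], "hand": 0},
    {"turn": [0, 0, 5.6], "slide": [0, 0, 0], "hand": 0},
    {"turn": [0, 0, 5.7], "slide": [0, 0, 0], "hand": 0},
    {"turn": [0, 0, 0], "slide": [15, -2, 0], "hand": 0},
    {"turn": [0, 0, 0], "slide": [28, -5, 0], "hand": 0},
    {"turn": [0, 0, 0], "slide": [34, -5, 0], "hand": 0},
    {"turn": [0, 0, 0], "slide": [34, -5, 0], "hand": 0},
    {"turn": [0, 0, 0], "slide": [34, -5, 0], "hand": 0},
    {"turn": [0, 0, 0], "slide": [34, -5, 0], "hand": 0},
    {"turn": [0, 0, 0], "slide": [34, -5, 0], "hand": 0},
    {"turn": [0, 0, 0], "slide": [34, -5, 0], "hand": 0},
    {"turn": [0, 0, 0], "slide": [34, -5, 0], "hand": 0},
    {"turn": [0, 0, 0], "slide": [34, -5, 0], "hand": 0},
    {"turn": [0, 0, 0], "slide": [20, -5, 0], "hand": 0},
    {"turn": [0, 0, 0], "slide": [10, -5, 0], "hand": 0},
    {"turn": [0, 0, 0], "slide": [0, 0, 0], "hand": 0},
    {"turn": [0, 0, 0], "slide": [0, 0, 0], "hand": 0}
  ]
}}

```text
time_s: 19.95
eef_pos: [459.0, 16.8, 314.2]
eef_rot: [[-0.002, 1.0, -0.002], [1.0, 0.002, -0.002], [-0.002, -0.002, -1.0]]
contact_force: [1.0, -0.8, -1.5]
width: 19.1
```

```bash
python3 - <<'E'
from h import *
import pickle
np.set_printoptions(precision=2,suppress=True,linewidth=250)
d=pickle.load(open('w8.pkl','rb'));p,R=d['st']['eef_pos'],d['st']['eef_rot']
for z in (60,74): print('w8',[R.T@(onz(d,(320.3,r),z)-p) for r in (105.3,259.5)])
for r in (164.5,240): print('flat end',R.T@(onz(d,(320.3,r),155)-p))
d=snap('wrist','w9.png');d['st']=arm.state();pickle.dump(d,open('w9.pkl','wb'));s=d['st'];p,R=s['eef_pos'],s['eef_rot'];print(p)
g=cv2.cvtColor(d['pixels'],cv2.COLOR_RGB2GRAY).astype(float)
print('profile',g[70:300,314:328].mean(1).round().astype(int))
b=cv2.GaussianBlur(g,(3,3),0)
for y in range(100,300,10):
    m=np.where(b[y,270:372]<60)[0]+270
    if len(m): print(y,m.min(),m.max(),len(m))
E
```

```text
w8 [array([ -3.38, -64.44, 205.05]), array([ -3.65,  95.03, 204.81])]
w8 [array([ -3.33, -65.14, 191.05]), array([ -3.59,  87.48, 190.82])]
flat end [ -3.12 -29.55 110.  ]
flat end [ -3.22  27.57 109.91]
[459.59  16.17 314.46]
profile [127 126 128 129 130 129 129 129 119 117 115 113 111 110 109 107 108 108 108 109 110 111 111 112 113 114 116 100  24  35  45  51  61  85  87  90  93  97 101 104 109 113  93  17   5   6   8   6   6  16  35  43  41  41  42  41  40  41  41  42  30  16
  19  18  20  20  19  18  18  19  17  19  19  20  20  20  17  20  20  18  19  18  19  19  21  20  20  20  17  18  19  19  18  19  19  18  19  18  18  19  18  19  18  19  19  18  21  18  16  21  18  21  18  18  19  20  18  20  20  18  19  20  16  20
  19  18  19  18  18  20  19  18  10  15  12  13  14  13  11  14  10  11  12  12  16  14  16  15  14  15  13  16  15  13  15  17  14  16  14  14  17  16  14  14  13  15  16  16  14  16  16  15  16  16  15  14  14  17  15  14  15  14  16  12  15  15
  16  14  15  18  14  14  16  14  15  16  14  14  15  15  13  16  14  15  13  12  15  15  14  16  13  15  14  14  15  16  14  14  16  16  15  15  14  12  15  14  14  13  17  14]
100 288 358 71
110 280 368 6
120 299 368 50
130 297 360 64
140 287 360 74
150 299 355 49
160 270 356 58
170 270 356 58
180 270 357 64
190 270 357 69
200 272 357 63
210 277 347 53
220 297 345 49
230 297 350 54
240 294 354 61
250 291 356 60
260 275 368 82
270 270 371 87
280 270 371 91
290 270 371 78
```

```bash
python3 - <<'E'
from h import *
import pickle
np.set_printoptions(precision=2,suppress=True,linewidth=250)
d=pickle.load(open('w9.pkl','rb'));s=d['st'];p,R=s['eef_pos'],s['eef_rot']
for dz in (14,16,18): print(dz,R.T@(onz(d,(326,202.3),p[2]-dz)-p), 'w',(onz(d,(356.5,180),p[2]-dz)-onz(d,(298,180),p[2]-dz)))
d=pickle.load(open('w7.pkl','rb'))
print('arm top axis, z 229:',[onz(d,((u),v),229) for u,v in [(360,151.5),(400,156.5)]])
t=pickle.load(open('t7.pkl','rb'))
print('top arm',[onz(t,(165+X/5.6-.4,170+(Y-300)/5.6-.4),229) for X,Y in [(170,438),(300,436),(430,432)]])
E
```

```text
14 [  1.71 -34.67  14.03] w [-0.07 23.93  0.  ]
16 [  1.74 -33.99  16.03] w [-0.07 24.29  0.  ]
18 [  1.77 -33.31  18.03] w [-0.07 24.65  0.  ]
arm top axis, z 229: [array([443.68, 175.82, 229.  ]), array([462.8 , 218.37, 229.  ])]
top arm [array([463.6 , 262.13, 229.  ]), array([462.91, 204.66, 229.  ]), array([463.09, 147.69, 229.  ])]
```

The headband seam in the wrist image sits about 5 mm off what I expected. I'll check whether the band shifted or tilted in the grip before hanging it.

```bash
python3 - <<'E'
from h import *
import pickle
np.set_printoptions(precision=2,suppress=True,linewidth=250)
d8=pickle.load(open('w8.pkl','rb'));d=pickle.load(open('w9.pkl','rb'));s=d['st'];p,R=s['eef_pos'],s['eef_rot']
p8,R8=d8['st']['eef_pos'],d8['st']['eef_rot']
# grasp pose of tool at closing
pg=np.array([516.8,-328.7,171.3]);Rg=R8
pts=dict(flat=(164.5,155),cupA=(115.7,80),cupA2=(108,74),outer=(105.5,70))
for k,(r,z) in pts.items():
    q=Rg.T@(onz(d8,(320.3,r),z)-pg); print(k,'tool at grasp',q)
    for dy,dz in ((0,0),(-5,0),(0,-8)): print('   w9 pred row',dy,dz,proj(d,[p+R@(q+[0,dy,dz])])[0])
g=cv2.cvtColor(d['pixels'],cv2.COLOR_RGB2GRAY).astype(int)
for y in (150,180,198,210,220): print(y,g[y,285:372])
E
```

```text
flat tool at grasp [  1.53 -29.43  16.34]
   w9 pred row 0 0 [325.45 212.14]
   w9 pred row -5 0 [325.52 201.1 ]
   w9 pred row 0 -8 [325.69 219.01]
cupA tool at grasp [  1.33 -56.46  91.38]
   w9 pred row 0 0 [323.88 128.19]
   w9 pred row -5 0 [323.91 119.9 ]
   w9 pred row 0 -8 [323.98 129.74]
cupA2 tool at grasp [  1.32 -62.68  97.39]
   w9 pred row 0 0 [323.83 117.04]
   w9 pred row -5 0 [323.86 108.83]
   w9 pred row 0 -8 [323.93 118.15]
outer tool at grasp [  1.31 -64.64 101.4 ]
   w9 pred row 0 0 [323.78 113.38]
   w9 pred row -5 0 [323.81 105.27]
   w9 pred row 0 -8 [323.87 114.33]
150 [107 108 109 109 111 107 109 109 109 108 109 110 110 113  59  12  19  21  19  14  21  21  17  25  14  19  20  21  16  19  19  24  17  21  15  17  23  21  19  15  17  23  12  22  27  16  17  12  21  26  14  21  27  23   7  21  15  16  26  14  24  43
  72  79  83  83  72  68  68  62  47  64 134 167 163 160 161 160 161 161 161 161 163 159 160 159 161]
180 [110 105 106 105 105 107 106 103 106 105 108 110  87   7  12  18  26  20  18  10  22  21  13  23  19  21  19  16  15  17  23  25  16  14  21  1
[... 572 characters left out ...]
163 163 163 162 163 163 164 163 170 176   0   9  11  12  14  18  18   1  16  12   7  10  19  14   8  17  15  10   8  13   5   5  20  12  10   8   9   5  22  12  11   2   8  16  12  13  18   9  18  18  11  13  12  10  15  20   6  16   8  10  10
  28  78  65  68  64  68  87 109 134 152 159 169 167 163 164 163 164 162 162 163 163 165 162 163 162]
220 [163 163 164 163 161 162 163 162 162 165 168 136   0  13  20  17  19  17  19  13  21  13  19  24  13  15  17  14  21  16  15   6  11  10   8  15  16  13  14   6  21  21  12  17  13  18  15  10  23  18  18  16  13  12  17  16  16  15  17  14   6  52
 147 179 109 107 138 148 133 138 172 171 168 167 167 168 168 168 168 169 169 168 169 170 169 169 168]
```

The cups match the no-shift prediction to within about 2 px, so the grip held and the seam was a lighting effect. Now I'll move over the arm and lower.

Request:
{"method": "arm_command", "body": {
  "series": [
    {"turn": [0, 0, 0], "slide": [15, 2.3, 0], "hand": 0},
    {"turn": [0, 0, 0], "slide": [28, 0, 0], "hand": 0},
    {"turn": [0, 0, 0], "slide": [30, 0, 0], "hand": 0},
    {"turn": [0, 0, 0], "slide": [30, 0, 0], "hand": 0},
    {"turn": [0, 0, 0], "slide": [28, 0, 0], "hand": 0},
    {"turn": [0, 0, 0], "slide": [20, 0, 0], "hand": 0},
    {"turn": [0, 0, 0], "slide": [10, 0, 0], "hand": 0},
    {"turn": [0, 0, 0], "slide": [5, 0, 0], "hand": 0},
    {"turn": [0, 0, 0], "slide": [0, 0, 0], "hand": 0},
    {"turn": [0, 0, 0], "slide": [0, 0, 15], "hand": 0},
    {"turn": [0, 0, 0], "slide": [0, 0, 20], "hand": 0},
    {"turn": [0, 0, 0], "slide": [0, 0, 15], "hand": 0},
    {"turn": [0, 0, 0], "slide": [0, 0, 5], "hand": 0},
    {"turn": [0, 0, 0], "slide": [0, 0, 0], "hand": 0},
    {"turn": [0, 0, 0], "slide": [0, 0, 0], "hand": 0}
  ]
}}

```text
time_s: 21.25
eef_pos: [462.5, 181.8, 259.9]
eef_rot: [[0.001, 1.0, -0.0], [1.0, -0.001, -0.002], [-0.002, -0.0, -1.0]]
contact_force: [0.3, 0.9, -0.9]
width: 19.5
```

Request:
{"method": "arm_command", "body": {
  "series": [
    {"turn": [0, 0, 0], "slide": [0, -0.5, 5], "hand": 0},
    {"turn": [0, 0, 0], "slide": [0, 0, 3], "hand": 0},
    {"turn": [0, 0, 0], "slide": [0, 0, 1], "hand": 0},
    {"turn": [0, 0, 0], "slide": [0, 0, 0], "hand": 0},
    {"turn": [0, 0, 0], "slide": [0, 0, 0], "hand": 0}
  ]
}}

```text
time_s: 21.67
eef_pos: [461.6, 182.8, 250.8]
eef_rot: [[-0.0, 1.0, -0.0], [1.0, 0.0, -0.002], [-0.002, -0.0, -1.0]]
contact_force: [-0.4, -0.4, -2.2]
width: 20.0
```

Request:
{"method": "arm_command", "body": {
  "series": [
    {"turn": [0, 0, 0], "slide": [0, 0, 1], "hand": 0},
    {"turn": [0, 0, 0], "slide": [0, 0, 0.5], "hand": 0},
    {"turn": [0, 0, 0], "slide": [0, 0, 0], "hand": 0}
  ]
}}

```text
time_s: 21.92
eef_pos: [461.5, 182.7, 249.1]
eef_rot: [[0.0, 1.0, -0.0], [1.0, -0.0, -0.002], [-0.002, -0.0, -1.0]]
contact_force: [0.6, 0.2, -2.1]
width: 19.7
```

Request:
{"method": "arm_command", "body": {
  "series": [
    {"turn": [0, 0, 0], "slide": [0, 0, 1], "hand": 0},
    {"turn": [0, 0, 0], "slide": [0, 0, 0.5], "hand": 0},
    {"turn": [0, 0, 0], "slide": [0, 0, 0], "hand": 0}
  ]
}}

```text
time_s: 22.17
eef_pos: [461.5, 182.7, 247.5]
eef_rot: [[0.0, 1.0, -0.0], [1.0, -0.0, -0.002], [-0.002, -0.0, -1.0]]
contact_force: [1.2, -0.8, -2.3]
width: 19.4
```

Request:
{"method": "arm_command", "body": {
  "series": [
    {"turn": [0, 0, 0], "slide": [0, 0, 0.7], "hand": 0},
    {"turn": [0, 0, 0], "slide": [0, 0, 0.5], "hand": 0},
    {"turn": [0, 0, 0], "slide": [0, 0, 0], "hand": 0}
  ]
}}

```text
time_s: 22.42
eef_pos: [462.2, 182.7, 247.2]
eef_rot: [[0.0, 1.0, 0.001], [1.0, -0.0, -0.002], [-0.002, 0.001, -1.0]]
contact_force: [-0.2, -0.8, 4.0]
width: 19.9
```

It touched the arm (+6 N). I'll release and retreat straight up.

Request:
{"method": "arm_command", "body": {
  "series": [
    {"turn": [0, 0, 0], "slide": [0, 0, 0], "hand": 0.5},
    {"turn": [0, 0, 0], "slide": [0, 0, 0], "hand": 0.5},
    {"turn": [0, 0, 0], "slide": [0, 0, 0], "hand": 0.5},
    {"turn": [0, 0, 0], "slide": [0, 0, 0], "hand": 0.5},
    {"turn": [0, 0, 0], "slide": [0, 0, -4], "hand": 0.5},
    {"turn": [0, 0, 0], "slide": [0, 0, -10], "hand": 0.5},
    {"turn": [0, 0, 0], "slide": [0, 0, -25], "hand": 0.5},
    {"turn": [0, 0, 0], "slide": [0, 0, -30], "hand": 0.5},
    {"turn": [0, 0, 0], "slide": [0, 0, -30], "hand": 0.5},
    {"turn": [0, 0, 0], "slide": [0, 0, -30], "hand": 0.5},
    {"turn": [0, 0, 0], "slide": [0, 0, 0], "hand": 0.5}
  ]
}}

```text
time_s: 23.33
eef_pos: [464.5, 183.7, 382.7]
eef_rot: [[0.0, 1.0, 0.011], [1.0, -0.0, 0.001], [0.001, 0.011, -1.0]]
contact_force: [1.8, 0.5, 1.3]
width: 42.5
```

```bash
python3 - <<'E'
from h import *
import pickle
np.set_printoptions(precision=2,suppress=True,linewidth=250)
s=arm.state();print(s['time_s'],s['eef_pos'],s['contact_force'],s['width'])
d=snap('wrist','w10.png');d['st']=s;pickle.dump(d,open('w10.pkl','wb'));sc=snap('scene','s10.png');pickle.dump(sc,open('s10.pkl','wb'))
old=pickle.load(open('s0.pkl','rb'))['scene']
# predicted defenders points
c=np.array([461.5,182.5,231.5])
print('pred flat ends',proj(d,[c+[28,0,0],c-[28,0,0]]),'cup tops',proj(d,[c+[60,0,-78],c+[-60,0,-78]]),proj(sc,[c,c+[60,0,-115],c-[60,0,115]]))
g=d['pixels'].max(2)
for y in range(40,330,8): print(y,''.join('#' if v<50 else '+' if v<100 else '.' for v in g[y,160:480:4]))
E
```

```text
23.3333 [464.53 183.74 382.66] [1.81 0.55 1.35] 42.52789850026328
pred flat ends [[320.59 213.89]
 [320.56 148.81]] cup tops [[320.64 215.1 ]
 [320.6  102.31]] [[383.49 255.55]
 [357.14 293.15]
 [399.73 266.66]]
40 ................................................................................
48 ................................................................................
56 ................................................................................
64 ................................................................................
72 ................................................................................
80 ................................................................................
88 ................................................................................
96 ..................................++++++.......+.............++++++++++.+.......
104 ...............................+..++++######...+......+..+++++++++++++++++++++++
112 ...................................############.......+..+++++++++++++++++++++++
120 ...............+++..........++..+.+..#####
[... 1548 characters left out ...]
....................
272 +...................###+++###...................#######++++###..................
280 ...................###++++###+..................+#######+++###..................
288 ..................####+++####+...................########+++###.................
296 .................#####...####....................#++#####..#####................
304 ...............##############....................#+++##############.............
312 ########+...###########################+.........#+++###########################
320 #######################################+.........#++..##########################
328 #######################################+.........##...##########################
```

The band lies centred across the arm (image rows 148–214, arm at about 180) with a cup on each side. I'll retreat clear, let it settle, then check for residual motion and undisturbed bystanders.

Request:
{"method": "arm_command", "body": {
  "series": [
    {"turn": [0, 0, 0], "slide": [-20, 0, -20], "hand": 0.5},
    {"turn": [0, 0, 0], "slide": [-35, 0, -10], "hand": 0.5},
    {"turn": [0, 0, 0], "slide": [-38, 0, 0], "hand": 0.5},
    {"turn": [0, 0, 0], "slide": [-38, 0, 0], "hand": 0.5},
    {"turn": [0, 0, 0], "slide": [-38, 0, 0], "hand": 0.5},
    {"turn": [0, 0, 0], "slide": [-38, 0, 0], "hand": 0.5},
    {"turn": [0, 0, 0], "slide": [-20, 0, 0], "hand": 0.5},
    {"turn": [0, 0, 0], "slide": [0, 0, 0], "hand": 0.5},
    {"turn": [0, 0, 0], "slide": [0, 0, 0], "hand": 0.5}
  ]
}}

```text
time_s: 24.18
eef_pos: [460.9, -44.6, 404.7]
eef_rot: [[0.003, 1.0, -0.003], [1.0, -0.003, -0.001], [-0.001, -0.003, -1.0]]
contact_force: [0.0, -0.2, 0.1]
width: 42.4
```

```bash
python3 - <<'E'
from h import *
import pickle
np.set_printoptions(precision=1,suppress=True,linewidth=250)
S=pickle.load(open('s0.pkl','rb'));T7=pickle.load(open('t7.pkl','rb'))
t1=snap('top');s1=snap('scene')
for _ in range(4): snap('wrist')
t2=snap('top','t11.png');s2=snap('scene','s11.png')
print(arm.state()['time_s'],arm.state()['eef_pos'])
df=lambda a,b:np.abs(a['pixels'].astype(int)-b['pixels']).max(2)
for n,a,b in (('top',t1,t2),('scene',s1,s2)): print('settle',n,(df(a,b)>40).sum())
# changed blobs vs start
for n,a,b in (('top',S['top'],t2),('scene',S['scene'],s2)):
    m=cv2.morphologyEx((df(a,b)>45).astype(np.uint8),cv2.MORPH_OPEN,np.ones((3,3)))
    k,_,st,c=cv2.connectedComponentsWithStats(m)
    print(n,[(tuple(st[i][:5]),) for i in range(1,k) if st[i][4]>25])
# arm in top: bright line columns & defenders dark shape
g=t2['pixels'].max(2)
for y in range(160,235,3): print(y,''.join('#' if v<60 else '+' if v<110 else '.' for v in g[y,160:270]))
g=cv2.cvtColor(s2['pixels'],cv2.COLOR_RGB2GRAY)
for y in range(225,330,4): print(y,''.join('#' if v<45 else '+' if v<90 else '.' for v in g[y,330:460]))
E
```

```text
24.5833 [461.6 -43.2 405.8]
settle top 733
settle scene 5
top [((np.int32(81), np.int32(129), np.int32(277), np.int32(271), np.int32(21830)),), ((np.int32(404), np.int32(147), np.int32(42), np.int32(55), np.int32(967)),), ((np.int32(189), np.int32(192), np.int32(30), np.int32(6), np.int32(141)),), ((np.int32(29), np.int32(324), np.int32(61), np.int32(76), np.int32(2835)),), ((np.int32(345), np.int32(327), np.int32(7), np.int32(11), np.int32(65)),), ((np.int32(0), np.int32(332), np.int32(27), np.int32(54), np.int32(1176)),), ((np.int32(305), np.int32(333), np.int32(9), np.int32(8), np.int32(47)),), ((np.int32(313), np.int32(355), np.int32(7), np.int32(6), np.int32(29)),), ((np.int32(336), np.int32(372), np.int32(22), np.int32(28), np.int32(397)),)]
scene [((np.int32(299), np.int32(0), np.int32(73), np.int32(148), np.int32(5835)),), ((np.int32(379), np.int32(0), np.int32(14), np.int32(4), np.int32(44)),), ((np.int32(534), np.int32(0), np.int32(67), np.int32(57), np.int32(1501)),), ((np.int32(613), np.int32(41), np.int32(27), np.int32(44), np.int32(490)),), ((np.int32(527), np.int32(57)
[... 7257 characters left out ...]
+++++....................
313 ......................................................................+++++++++++#++++++++++++++++++++++++++......................
317 ...............................................................+++++++++++++++#+++++++++++++++++++++++++++........................
321 ..................................................................++++++++++++++++++++++++++++++++++++++..........................
325 ...............................................................+++++++++++++##++++++++++++++++++++++++............................
329 ...........................................................+++++++++++++++##++++++++++++++++++++++++..............................
```

The scene view agrees with the prediction. I'll do one last numeric check: whether the load has settled, and the stop-end height from a tilted wrist view as in the earlier level check.

Request:
{"method": "arm_command", "body": {
  "series": [
    {"turn": [0, 0, 0], "slide": [33, 0, 0], "hand": 0.5},
    {"turn": [0, 0, 0], "slide": [33, 0, 0], "hand": 0.5},
    {"turn": [0, 7, 0], "slide": [0, 0, 0], "hand": 0.5},
    {"turn": [0, 7, 0], "slide": [0, 0, 0], "hand": 0.5},
    {"turn": [0, 7, 0], "slide": [0, 0, 0], "hand": 0.5},
    {"turn": [0, 7, 0], "slide": [0, 0, 0], "hand": 0.5},
    {"turn": [0, 0, 0], "slide": [0, 0, 0], "hand": 0.5},
    {"turn": [0, 0, 0], "slide": [0, 0, 0], "hand": 0.5},
    {"turn": [0, 0, 0], "slide": [0, 0, 0], "hand": 0.5}
  ]
}}

```text
time_s: 25.33
eef_pos: [461.6, 22.0, 405.8]
eef_rot: [[0.001, 1.0, -0.0], [0.885, -0.0, 0.466], [0.466, -0.001, -0.885]]
contact_force: [0.3, -0.5, 0.1]
width: 42.5
```

```bash
python3 - <<'E'
from h import *
import pickle
np.set_printoptions(precision=1,suppress=True,linewidth=250)
t1=snap('top');s1=snap('scene');d=snap('wrist','w12.png');pickle.dump(d,open('w12.pkl','wb'))
for _ in range(6): snap('wrist')
t2=snap('top');s2=snap('scene')
df=lambda a,b:np.abs(a['pixels'].astype(int)-b['pixels']).max(2)
print('settle',(df(t1,t2)[165:228,185:262]>40).sum(),(df(s1,s2)[243:322,345:415]>40).sum(),arm.state()['time_s'])
c=np.array([461.,278,209])  # same frame as the w7 check: face 278, sill 209
P={'heeltop':[461,278,229],'stopend_top':[461,123,247],'stopend_bot':[461,123,209],'armend L':[456,123,247],'armend R':[466,123,247],'band':[461.5,182,236],'rim':[446,278,285],'cupR top':[521,182,158],'cupL top':[401,182,158],'cupR bot':[521,182,82],'cupL bot':[401,182,82]}
for k,v in P.items(): print(k,proj(d,[v])[0])
g=cv2.cvtColor(d['pixels'],cv2.COLOR_RGB2GRAY).astype(int)
u,v=proj(d,[P['stopend_top']])[0].round().astype(int)
x0,y0=max(u-45,0),max(v-16,0)
print(x0,y0);print(g[y0:y0+34:2,x0:x0+90:2])
for y in range(20,300,7): print(y,''.join('#' if q<45 else '+' if q<95 else '.' if q<150 else ' ' for q in g[y,150:600:4]))
E
```

```text
settle 0 1 25.8833
heeltop [442.5 157.9]
stopend_top [337.5 176.2]
stopend_bot [318.8 168. ]
armend L [337.5 171. ]
armend R [337.4 181.3]
band [381.  167.8]
rim [485.  153.3]
cupR top [341.3 200.8]
cupL top [343.3 104.4]
cupR bot [314.7 186.3]
cupL bot [314.3 102. ]
292 160
[[171 170 171 172 173 173 172 173 171 171 172 172 172 169 171 170 171 169 169 170 177  29  55  76 152 157 156  82  86  83  86  90  91  91  90  83  78  80  14  25  27  31  30  28  31]
 [177 175 176 175 139 147 171 167 168 169 169 169 169 168 170 170 170 172 172 173 178  32  53  93 161 161 163  75  81  73  70  67  67  64  64  58  60  64  15  32  28  36  33  28  30]
 [107 108 105 109 109 109 178 170 169 169 170 170 170 170 172 173 176 178 175 162 151  46  58  65  83  62  48  60  60  65  60  65  61  60  63  60  60  60   8  33  36  27  29  31  35]
 [110 110 111 111 111 110 176 167 168 167 166 167 166 168 119  82  82  63  55  50  55  62  59  60  60  59  60  57  58  55  49  55  86 122 133 135 148  97  10  26  29  30  31  28  27]
 [108 110 109 108 108 105 178 167 165 165 165 162 163 167  57  71  66  62  65  67  61  62  5
[... 6295 characters left out ...]
                        +++##             #++++++##+##+++                              #....++++ .......++++++
265                        .##+++###               #+++++++##+++###.+##+                      +...............++.++++
272                       +###+++###                 #+++++###+++#########+                   +.............++++++.++
279                       ###+++####                   ++++###++++##+########                #.........++++++++.++++.
286                      ###++++####              .+#####++####+++##############             +.....+++.+++.++.+++++++
293                     ####+++#####          ..################+++################       .++..+++++++++++++++.++++.+
```

```bash
python3 - <<'E'
from h import *
print(arm.state()['contact_force'],arm.close_job())
E
```

```text
the job is handed in; nothing more can be done
[0.29587138 0.41144077 0.25331424] None
```

The bracket is mounted on the upright and pressed home, and the black ear defenders hang on its arm by their headband with one cup on each side. I handed the job in at about 26 s of the 67 s allowed, with the gripper clear of everything.

**Bracket**
- I lifted it off the cradle and slid both lugs into the slots. I then let it down onto the sprung catch and pressed at the heel with shut fingers.
- It snapped past the catch and met a hard stop at 41 N. That push was through the fingertips, not the gripper's body.
- Afterwards the heel top measured about 21 mm below the slot top, against 20 mm expected when home.
- The stop end was within about 1 px of the level position before loading. After loading its two edges were 1–1.5 px off in opposite directions, so there is no clear tilt.

**Defenders**
- They hang across the arm, centred to within a few pixels in the wrist view.
- Between two looks about 0.5 s apart there was no visible motion (0 and 1 pixels changed around them).

**Weaker checks**
- **Tell-tale pin:** I judged it only from the picture (the heel's bottom edge reaches the pin top), because its travel can't be read directly.
- **Headband seam:** it looked about 5 mm off in one wrist view, but the cups matched a firm grip, so I treated it as lighting.
- **Bracket arm position:** the cameras disagreed by about 2 mm on where the arm lies sideways.
- **Other things on the bench:** comparing the start and end pictures, I saw no sign that any had moved. The robot and its shadow cover part of those pictures, so I did not check each one.

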